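# Build up the light path on the sensor test rail

## Task

Finish the light path on the optical rail between the lamp and the green sensor board: put the gold heat glass close beside the lamp (less than 30 mm between their saddles), the white diffuser between the heat glass and the lens nearer the lamp, the blue pinhole into the gap between the two black lenses, and the red filter close beside the sensor board (less than 30 mm), on its lens side. Every carriage must sit fully down on the rail, upright, with its plate square across it; set them down rather than dropping them, let none tip over, and leave the two lenses standing where they are.

Things in the scene. Friction and masses are not known exactly. Their poses are not given: they have to be found in the camera images.
- rail: fixed aluminium rail 40 mm wide (x), 466 mm long (y), 30 mm high. Origin: centre of its underside on the desk; y along it. All saddles have an 18 mm deep channel from beneath, 43 mm wide at the roof, flaring to 54 mm: they drop over the rail from above and centre themselves. Seated, a carriage's origin is over the rail's middle line, 12 mm above the desk, its y along the rail
- lamp: lamp: grey finned housing, 52 mm wide, top 125 mm above the desk, clamped on one end of the rail (either end), 205 mm from the rail's middle. Origin: centre of its saddle's underside, 12 mm above the desk; saddle 38 mm long along the rail
- sensor_board: sensor: upright green circuit board 54 mm wide, top 120 mm above the desk, clamped on the other end of the rail, 205 mm from its middle. Origin and saddle as for the lamp
- lens_a: lens carriage already on the rail, nearer its +y end: black plate with clear lens, 0.25 kg, not clamped (slides if pushed). Origin and plate as the loose carriages. Saddles of all carriages: 38 mm long (y), 68 mm wide (x; a small screw head at -x reaches 43 mm from the middle), 27 mm high. The two lenses stand 84 mm apart, so a 46 mm gap is left between their saddles
- lens_b: the other lens carriage, just like lens_a, nearer the rail's -y end, 84 mm from lens_a (centre to centre)
- heat_glass: loose carriage, about 0.2 kg, with the heat glass (pale green glass): gold square plate on a steel post on a black saddle. Origin: centre of the saddle's underside, z up. Plate 40 mm wide (own x), 10 mm thick (own y), from 55 to 95 mm above the origin; grip it across its flat sides, along own x. Front and back alike: a half turn makes no difference. Saddle: see the rail and lenses
- diffuser: loose carriage, about 0.2 kg, with the diffuser (white disc): white square plate on a steel post on a black saddle. Origin: centre of the saddle's underside, z up. Plate 40 mm wide (own x), 10 mm thick (own y), from 55 to 95 mm above the origin; grip it across its flat sides, along own x. Front and back alike: a half turn makes no difference. Saddle: see the rail and lenses
- pinhole: loose carriage, about 0.2 kg, with the pinhole (brass disc with a tiny hole): blue square plate on a steel post on a black saddle. Origin: centre of the saddle's underside, z up. Plate 40 mm wide (own x), 10 mm thick (own y), from 55 to 95 mm above the origin; grip it across its flat sides, along own x. Front and back alike: a half turn makes no difference. Saddle: see the rail and lenses
- red_filter: loose carriage, about 0.2 kg, with the red filter (red glass): red square plate on a steel post on a black saddle. Origin: centre of the saddle's underside, z up. Plate 40 mm wide (own x), 10 mm thick (own y), from 55 to 95 mm above the origin; grip it across its flat sides, along own x. Front and back alike: a half turn makes no difference. Saddle: see the rail and lenses

How it is judged (in metres and radians):
At the end, for the whole second after the job is handed in: All four seated on the rail (6 mm, 0.15 rad), released, at rest: heat glass under 70 mm centre to centre from the lamp, diffuser between it and the near lens, pinhole between the lenses, red filter between far lens and board, under 70 mm from the board; lenses within 10 mm of their start (height (world z) of heat_glass between 0.008 and 0.016 m and x of heat_glass in the frame of rail between -0.006 and 0.006 m and angle between each of heat_glass, diffuser, pinhole, red_filter, lens_a, lens_b's own z axis and vertical below 0.08 rad and angle between the y axis of each of heat_glass, diffuser, pinhole, red_filter and the y axis of rail, either way round below 0.15 rad and linear speed of each of heat_glass, diffuser, pinhole, red_filter, lens_a, lens_b below 0.02 m/s and angular speed of each of heat_glass, diffuser, pinhole, red_filter below 0.2 rad/s and contact force between the fingers and heat_glass below 0.05 N and height (world z) of diffuser between 0.008 and 0.016 m and x of diffuser in the frame of rail between -0.006 and 0.006 m and contact force between the fingers and diffuser below 0.05 N and height (world z) of pinhole between 0.008 and 0.016 m and x of pinhole in the frame of rail between -0.006 and 0.006 m and contact force between the fingers and pinhole below 0.05 N and height (world z) of red_filter between 0.008 and 0.016 m and x of red_filter in the frame of rail between -0.006 and 0.006 m and contact force between the fingers and red_filter below 0.05 N and distance of each of lens_a, lens_b from where it was at the start of the episode below 0.01 m and horizontal distance between heat_glass and lamp below 0.07 m and horizontal distance between red_filter and sensor_board below 0.07 m and y of pinhole in the frame of lens_a below -0.03 m and y of pinhole in the frame of lens_b above 0.03 m and ((y of lamp in the frame of rail above 0 m and y of each of diffuser, heat_glass in the frame of lens_a above 0.03 m and y of red_filter in the frame of lens_b below -0.03 m and y of heat_glass in the frame of rail below 0.18 m and y of red_filter in the frame of rail above -0.18 m) or (y of lamp in the frame of rail below 0 m and y of each of diffuser, heat_glass in the frame of lens_b below -0.03 m and y of red_filter in the frame of lens_a above 0.03 m and y of heat_glass in the frame of rail above -0.18 m and y of red_filter in the frame of rail below 0.18 m)) and horizontal distance between diffuser and lamp above 0.074 m); the robot touches nothing.
It fails at once if a carriage is tipped over (more than 0.6 rad) (angle between any of heat_glass, diffuser, pinhole, red_filter, lens_a, lens_b's own z axis and vertical above 0.6 rad).
It fails at once if a carriage is dropped (falls free of the fingers, faster than 0.7 m/s) ((linear speed of heat_glass above 0.7 m/s and contact force between the fingers and heat_glass below 0.05 N) or (linear speed of diffuser above 0.7 m/s and contact force between the fingers and diffuser below 0.05 N) or (linear speed of pinhole above 0.7 m/s and contact force between the fingers and pinhole below 0.05 N) or (linear speed of red_filter above 0.7 m/s and contact force between the fingers and red_filter below 0.05 N)).
It fails at once if a lens is shoved more than 20 mm (distance of any of lens_a, lens_b from where it was at the start of the episode above 0.02 m).
It also fails if it takes over 128 s, if anything falls off the work surface, if the arm or the gripper's body presses on something with over 40 N, if the wrist force passes 120 N, or if a joint passes its speed limit or range.

## Robot

A 6-joint arm with a two-finger parallel gripper is mounted at the origin on a cart in front of the work surface, level with it; the furniture and walls round the work are solid. World frame = base frame: x ahead of the robot, y to its left, z up, the work surface at z = 0. Lengths are in m, angles in degrees, forces in N, time in s.
With the tool pointing down it reaches from about 0.3 to 0.75 m from the base axis. Payload 8.5 kg.
Tool frame: the origin (TCP) lies between the finger pads; the fingertips stand 14 mm ahead of it and the grasp point (between the pads) lies 5 mm behind it; z points along the fingers, y is the direction in which the jaws open and shut (so a half turn about z gives the same grasp; the last joint's range is limited). The gripper opens to 85 mm and grips with 20 to 120 N. Pads are 22 mm wide; open, the fingers measure 114 mm over their backs; the gripper's body (76 mm by 85 mm) begins 54 mm behind the grasp point. The pads swing forward as they close: fully open they stand 13 mm farther back than shut.
Start: joints at [53.382, 21.807, 74.336, -0, 83.858, -12.336], TCP at [0.226, 0.501, 0.212] pointing down, gripper open.
Joint ranges: [-178.18, 178.18], [-50.72, 133.34], [12.68, 142.11], [-81.47, 261.47], [9.98, 163.14], [-165.26, 165.26]. Speed limits (degrees/s): [136.94, 136.94, 180, 180, 180, 180].

## Interface

Orientations are given as a 3x3 rotation matrix whose columns are the frame's x, y, z axes.
In Python, from rig import env gives the robot as it stands.
- The arm moves only by the tool move_arm, never from a script. Its argument "series" is a list of rows, each a list of 3 entries, a list of its own where there are three numbers: the closure in counts, from 0 (fully open) to 255 (shut), then the shift along the world's x, y, z in cm, then the turn, a rotation vector about the world's x, y, z in degrees. A call has 1 to 10 rows; each row shifts and turns the commanded pose from where the row before left it; what a row does not reach is not made up. A row lasts 1/12 s, in which the tool goes at most 41.7 mm and 7.16 degrees, less where a joint would pass 70% of its speed; a pose out of reach is approached as far as the arm can. A call is refused whole if a number of a shift passes 4.17 or a number of a turn 7.16, either way. A call with a gripper value outside its range is refused whole. The fingers move at their own pace and stop on an object; "newtons" is the grip in N (left out, the last holds). Time passes only in rows, so rows that do not move let the fingers close. It gives the time, the measured TCP pose, the force and the opening at its end, in the units of the state.
- env.observe(): the state, without advancing time (a new reading comes with each control period).
- env.get_image(name): name is "scene" or "side" or "wrist"; returns a dict with "color" (384x512x3 uint8, red, green, blue), "fx", "fy", "cx", "cy" (pixels), "k1" (the pictures are not rectified: a ray, as slopes to the right and down, at radius r is drawn at 1 + k1 r^2 times it, then the intrinsics apply), "position" and "orientation" of the camera in the world. Camera axes: x right, y down, z forward; pixel columns grow to the right and rows downward; lengths in m; the calibration is good to about 2 mm. A picture is of the moment at which its call begins. There is no depth.
- env.close_job(): hands the job in, once; it reports no verdict.
The state is a dict: "time_s": time; "q": joint angles; "qvel": joint speeds; "joint_efforts": joint torques, N m; "position": TCP position; "tool_rot": TCP orientation; "ft_force": force on the tool from outside, world axes, zero at the start; "wrist_torque": the same for the moment, N m; "grip_width": finger opening in m.
Only numpy, scipy, OpenCV 4.12 (cv2) and the standard library are available. Lean on these libraries where they do the work, as an engineer would, in place of code of your own. Each camera call takes 0.05 s, during which the arm holds its last target. There are 200 camera calls.

## Working session

There is one attempt and no reset: what is moved stays moved. The work goes in short steps, Python scripts to look and compute and a tool call to move; the robot and the scene stay as the last step left them, time stands still between calls to the robot, and variables do not carry over. Pictures are saved under pics/ and viewed, about 12 in all and at most 16, crops included, and the job is handed in when it is done.

Besides the shell and the picture viewer there is one more tool, called by a JSON object that holds its "name" and its "arguments", one argument or row to a line. move_arm: Moves the arm, as the interface text tells. Its arguments: {"type":"object","properties":{"series":{"type":"array","items":{"type":"array"}},"newtons":{"type":"number"}},"required":["series"]}

```bash
mkdir -p pics; ls
cat > h.py <<'E'
import numpy as np, cv2
from rig import env
np.set_printoptions(precision=4, suppress=True)
def cam(n, f=None):
    im=env.get_image(n)
    if f: cv2.imwrite('pics/'+f, im['color'][:,:,::-1])
    return im
def proj(im,P):
    R=np.array(im['orientation']); p=(np.atleast_2d(P)-im['position'])@R
    s=p[:,:2]/p[:,2:]; r2=(s**2).sum(1,keepdims=True); s=s*(1+im['k1']*r2)
    return s*[im['fx'],im['fy']]+[im['cx'],im['cy']]
def onz(im,uv,z):
    d=(np.atleast_2d(uv).astype(float)-[im['cx'],im['cy']])/[im['fx'],im['fy']]
    s=d.copy()
    for _ in range(20): s=d/(1+im['k1']*(s**2).sum(1,keepdims=True))
    r=np.c_[s,np.ones(len(s))]@np.array(im['orientation']).T
    o=np.array(im['position']); return o+r*((z-o[2])/r[:,2:])
E
python3 - <<'E'
from h import *
import pickle
d={n:cam(n,n+'0.png') for n in('scene','side','wrist')}
pickle.dump(d,open('d0.pkl','wb'))
for n in d: print(n,{k:np.array(v) for k,v in d[n].items() if k!='color'})
print(env.observe())
a=np.vstack([cv2.resize(d['scene']['color'],(800,600))])
cv2.imwrite('pics/scene0b.png',a[:,:,::-1])
cv2.imwrite('pics/side0b.png',cv2.resize(d['side']['color'],(800,600))[:,:,::-1])
E
```

```text
pics
scene {'fx': array(408.9125), 'fy': array(408.9125), 'cx': array(255.2033), 'cy': array(186.8116), 'k1': array(0.0273), 'position': array([-0.1003, -0.6062,  1.07  ]), 'orientation': array([[ 0.7313, -0.5309,  0.4281],
       [-0.682 , -0.5759,  0.4507],
       [ 0.0073, -0.6216, -0.7833]])}
side {'fx': array(444.2446), 'fy': array(444.2446), 'cx': array(259.9695), 'cy': array(197.9213), 'k1': array(-0.1772), 'position': array([0.0003, 1.1732, 0.7733]), 'orientation': array([[-0.9186, -0.2172,  0.3303],
       [-0.3947,  0.4588, -0.7961],
       [ 0.0214, -0.8616, -0.5071]])}
wrist {'fx': array(277.8272), 'fy': array(277.8272), 'cx': array(256.7884), 'cy': array(191.5229), 'k1': array(-0.0012), 'position': array([0.1529, 0.5351, 0.3725]), 'orientation': array([[ 0.4112,  0.8657,  0.2855],
       [ 0.9115, -0.3899, -0.1308],
       [-0.0019,  0.314 , -0.9494]])}
{'time_s': 0.15, 'q': array([ 53.3859,  21.8328,  74.3731,   0.0012,  83.86  , -12.3377]), 'qvel': array([-0.02  , -0.0847, -0.2606,  0.0174,  0.0215, -0.0204]), 'joint_efforts': array([  0.0024, -44.8623, -23.1344,  -0.0003,   0.0038,   0.    ]), 'position': array([0.226 , 0.5011, 0.212 ]), 'tool_rot': array([[-0.9116,  0.4111, -0.0007],
       [ 0.4111,  0.9116, -0.0009],
       [ 0.0003, -0.0011, -1.    ]]), 'ft_force': array([1.0159, 0.449 , 0.5004]), 'wrist_torque': array([-0.0439, -0.0297, -0.0076]), 'grip_width': 0.0855360838731122}
```

View pics/scene0b.png

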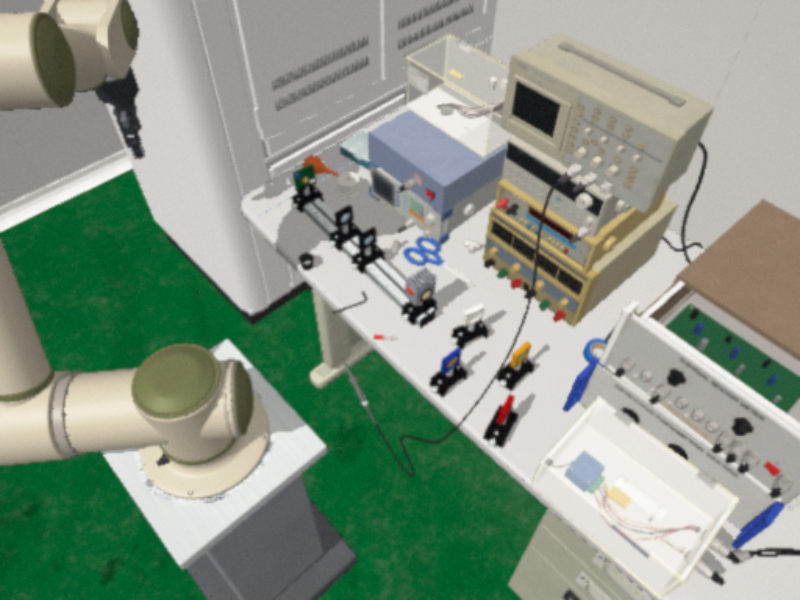

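View pics/side0b.png

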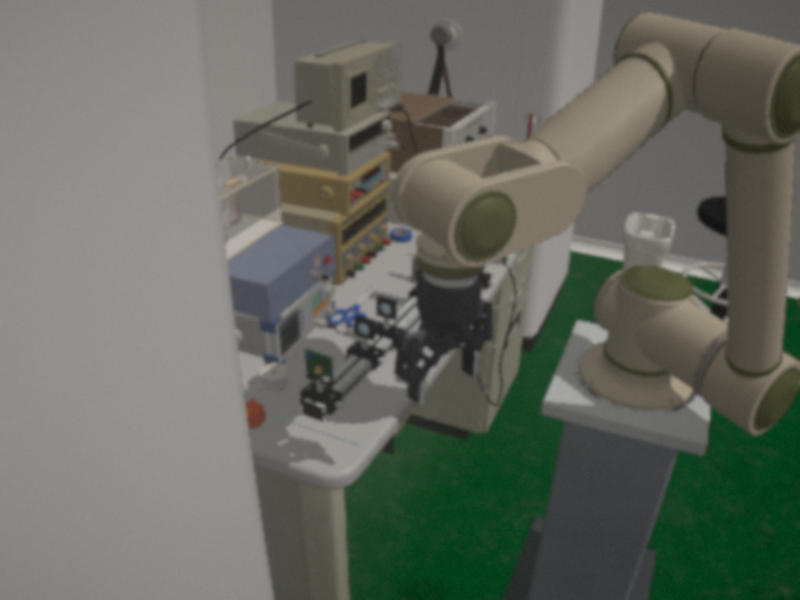

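The scene view shows the rail running from the sensor board (about 305,190 px in the 800x600 picture) to the lamp (420,300). The loose carriages are white (470,325), blue (450,370), gold (517,365) and red (502,415). Next I'll view an enlarged crop.

Run:
```python
import pickle,cv2
d=pickle.load(open('d0.pkl','rb'))['scene']['color']
c=d[100:292,180:348]
cv2.imwrite('pics/c1.png',cv2.resize(c[:, :],None,fx=3.125*1.0,fy=3.125,interpolation=cv2.INTER_CUBIC)[:,:,::-1])
```

```text
(no output)
```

View pics/c1.png

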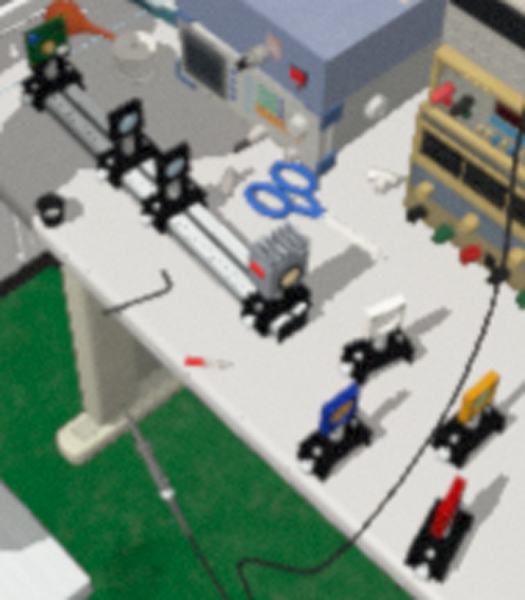

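```bash
cat > seg.py <<'E'
from h import *
def seg(im,roi=None):
    hsv=cv2.cvtColor(im['color'],cv2.COLOR_RGB2HSV); o={}
    for n,lo,hi in(('blue',(112,120,50),(130,255,255)),('gold',(14,150,120),(26,255,255)),('red',(172,160,90),(180,255,255)),('red2',(0,200,90),(5,255,255))):
        m=cv2.inRange(hsv,lo,hi)
        if roi: z=np.zeros_like(m); x0,y0,x1,y1=roi; z[y0:y1,x0:x1]=m[y0:y1,x0:x1]; m=z
        k,l,s,c=cv2.connectedComponentsWithStats(m)
        if k>1:
            i=1+s[1:,4].argmax(); o[n]=(c[i],s[i]); 
    return o
E
python3 - <<'E'
from seg import *
import pickle
im=pickle.load(open('d0.pkl','rb'))['scene']
for n,(c,s) in seg(im,(260,180,360,292)).items(): print(n,c,s,onz(im,c,.075))
f=lambda pts,z: onz(im,np.array(pts)/3.125+[180,100],z)
print('white plate c',f([(388,320)],.075))
print('blue sad',f([(308,455),(366,425)],.025));print('gold sad',f([(442,442),(500,412)],.025))
print('red sad',f([(425,560),(455,520)],.025));print('white sad',f([(350,355),(408,342)],.025))
print('lens plates top',f([(125,103),(172,148)],.107)); print('rail edge right(+x?)',f([(85,95),(250,255)],.03)); print('rail edge left',f([(55,100),(245,297)],.03))
print('lamp',f([(285,230)],.125),'board',f([(45,22)],.12))
E
```

```text
blue [286.8788 230.5606] [282 223  12  17  66] [[ 0.4012 -0.2122  0.075 ]]
gold [332.2692 226.4744] [327 219  12  16  78] [[ 0.5075 -0.2913  0.075 ]]
red [324.8 257.6] [324 256   3   4   5] [[ 0.415  -0.3431  0.075 ]]
red2 [322.14 263.18] [319 254   9  18  50] [[ 0.3969 -0.3493  0.075 ]]
white plate c [[ 0.5112 -0.1778  0.075 ]]
blue sad [[ 0.3713 -0.212   0.025 ]
 [ 0.4351 -0.2264  0.025 ]]
gold sad [[ 0.4743 -0.2879  0.025 ]
 [ 0.5404 -0.3037  0.025 ]]
red sad [[ 0.3721 -0.3574  0.025 ]
 [ 0.4214 -0.3497  0.025 ]]
white sad [[ 0.4825 -0.16    0.025 ]
 [ 0.5366 -0.1884  0.025 ]]
lens plates top [[0.4965 0.1964 0.107 ]
 [0.4896 0.1121 0.107 ]]
rail edge right(+x?) [[ 0.5185  0.3021  0.03  ]
 [ 0.4946 -0.0025  0.03  ]]
rail edge left [[ 0.4876  0.3191  0.03  ]
 [ 0.4528 -0.0393  0.03  ]]
lamp [[ 0.4867 -0.058   0.125 ]] board [[0.5055 0.3449 0.12  ]]
```

{"name": "move_arm", "arguments": {
  "series": [
    [0,[0.5,-1.5,0.8],[0,0,-2]],
    [0,[1.0,-3.2,0.8],[0,0,-3.6]],
    [0,[1.0,-3.2,0.8],[0,0,-3.6]],
    [0,[1.0,-3.2,0.8],[0,0,-3.6]],
    [0,[1.0,-3.2,0.8],[0,0,-3.6]],
    [0,[1.0,-3.2,0.8],[0,0,-3.6]],
    [0,[1.0,-3.2,0.8],[0,0,-3.6]],
    [0,[1.0,-3.2,0.8],[0,0,-3.6]],
    [0,[1.0,-3.2,0.8],[0,0,-3.6]],
    [0,[1.0,-3.2,0.8],[0,0,-3.6]]
  ]
}}

```text
time_s: 0.98
position: [0.3211, 0.1968, 0.2928]
tool_rot: [[-0.517, 0.856, 0.0], [0.856, 0.517, -0.0], [-0.0, -0.0, -1.0]]
ft_force: [1.1, -0.5, -1.0]
grip_width: 0.0855
```

{"name": "move_arm", "arguments": {
  "series": [
    [0,[1.0,-3.2,0.8],[0,0,-3.6]],
    [0,[1.0,-3.2,0.8],[0,0,-3.6]],
    [0,[1.0,-3.2,0.8],[0,0,-3.6]],
    [0,[1.0,-3.2,0.8],[0,0,-3.6]],
    [0,[1.0,-3.2,0.8],[0,0,-3.6]],
    [0,[1.0,-3.2,0.8],[0,0,-3.6]],
    [0,[1.0,-3.2,0.8],[0,0,-3.6]],
    [0,[1.0,-3.2,0.8],[0,0,-3.6]],
    [0,[1.0,-3.2,0],[0,0,-3.6]],
    [0,[1.0,-3.2,0],[0,0,-3.6]]
  ]
}}

```text
time_s: 1.82
position: [0.4213, -0.1235, 0.3567]
tool_rot: [[0.085, 0.996, 0.001], [0.996, -0.085, -0.0], [-0.0, 0.001, -1.0]]
ft_force: [0.7, 0.7, 0.2]
grip_width: 0.0856
```

{"name": "move_arm", "arguments": {
  "series": [
    [0,[1.0,-3,0],[0,0,-3]],
    [0,[1.0,-2,0],[0,0,-1]],
    [0,[0,-1,0],[0,0,0]],
    [0,[0,0,0],[0,0,0]],
    [0,[0,0,0],[0,0,0]]
  ]
}}

```text
time_s: 2.23
position: [0.4408, -0.1811, 0.3563]
tool_rot: [[0.151, 0.989, -0.0], [0.989, -0.151, 0.001], [0.001, -0.001, -1.0]]
ft_force: [-0.2, 0.2, 0.2]
grip_width: 0.085
```

Run:
```python
from h import *
import pickle
im=cam('wrist','w1.png'); pickle.dump(im,open('w1.pkl','wb'))
o=env.observe(); print(o['time_s'],o['position'],o['tool_rot'],o['q'],o['ft_force'])
cv2.imwrite('pics/w1b.png',cv2.resize(im['color'],(800,600),interpolation=cv2.INTER_CUBIC)[:,:,::-1])
```

```text
2.2833 [ 0.4407 -0.1807  0.3567] [[ 0.15    0.9887  0.0001]
 [ 0.9887 -0.15    0.0002]
 [ 0.0002  0.0001 -1.    ]] [-36.5764  10.3899  67.2204   0.0121 102.3883 -27.9484] [ 0.337  -0.3475  0.2613]
```

View pics/w1b.png

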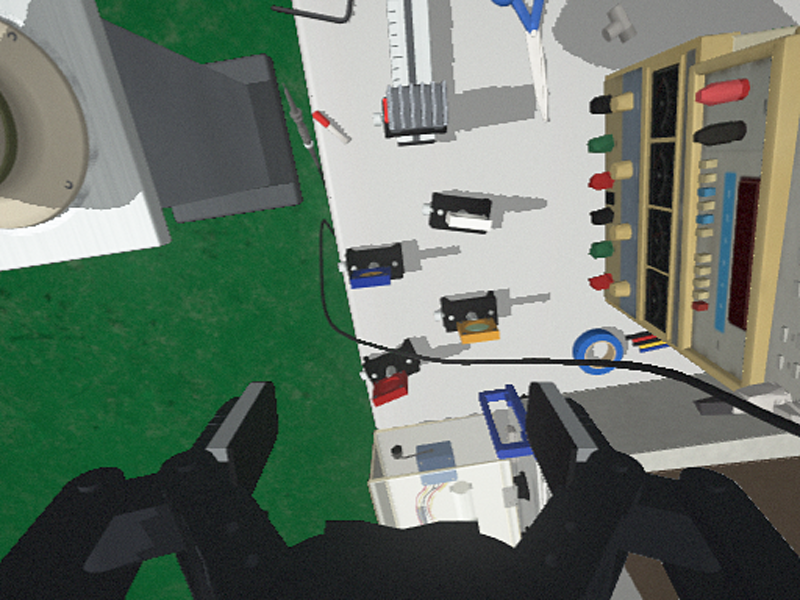

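Wrist view, 800 px scale: blue (373,268), white (460,213), gold (470,318) and red (390,375), with the lamp end of the rail at (415,110). A cable passes over or near red. I'll take a closer crop and work out the cable height.

Run:
```python
from h import *
import pickle
im=pickle.load(open('w1.pkl','rb')); sc=pickle.load(open('d0.pkl','rb'))['scene']
c=im['color'][112:262,215:335]
cv2.imwrite('pics/c2.png',cv2.resize(c,None,fx=4,fy=4,interpolation=cv2.INTER_CUBIC)[:,:,::-1])
for p in [(490,310),(450,400),(400,490),(360,535)]:
    uv=np.array([p])/3.125+[180,100]
    print(p,[(z,(proj(im,onz(sc,uv,z))[0]*1.5625).round().astype(int).tolist()) for z in(0,.03,.06,.1,.15,.2,.25,.3)])
```

```text
(490, 310) [(0, [575, 225]), (0.03, [567, 241]), (0.06, [558, 260]), (0.1, [544, 287]), (0.15, [523, 328]), (0.2, [499, 378]), (0.25, [467, 440]), (0.3, [427, 521])]
(450, 400) [(0, [482, 275]), (0.03, [472, 292]), (0.06, [461, 311]), (0.1, [445, 339]), (0.15, [422, 380]), (0.2, [393, 430]), (0.25, [356, 493]), (0.3, [310, 573])]
(400, 490) [(0, [397, 313]), (0.03, [386, 331]), (0.06, [374, 349]), (0.1, [356, 378]), (0.15, [329, 419]), (0.2, [297, 470]), (0.25, [257, 532]), (0.3, [205, 612])]
(360, 535) [(0, [351, 325]), (0.03, [339, 342]), (0.06, [326, 361]), (0.1, [307, 389]), (0.15, [278, 431]), (0.2, [244, 481]), (0.25, [201, 544]), (0.3, [146, 624])]
```

View pics/c2.png

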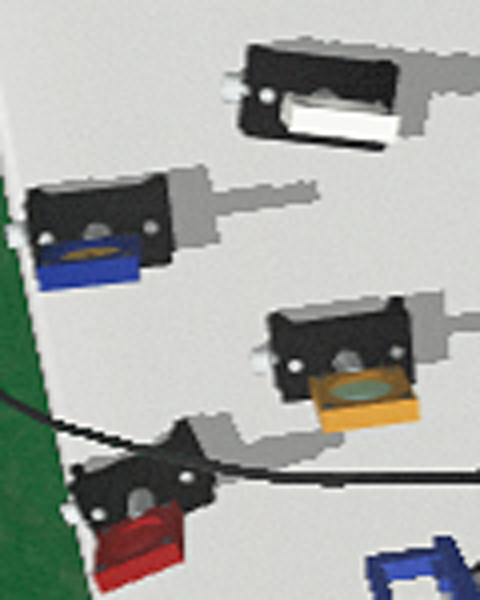

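Run:
```python
from h import *
import pickle
im=pickle.load(open('w1.pkl','rb')); sc=pickle.load(open('d0.pkl','rb'))['scene']
print(im['position'])
T={'blue':[(38,265),(140,252),(139,277),(40,290)],'gold':[(320,404),(417,395),(419,418),(324,431)],'red':[(97,566),(182,533),(183,557),(103,590)],'white':[(290,103),(397,112),(394,137),(285,126)]}
for n,p in T.items():
    w=onz(im,np.array(p)/4+[215,112],.095)[:,:2]
    v=w[1]+w[2]-w[0]-w[3]
    print(n,w.mean(0),'yaw',np.degrees(np.arctan2(v[1],v[0])),'wid',np.linalg.norm(v)/2,'thk',np.linalg.norm(w[2]+w[3]-w[0]-w[1])/2)
S={'blue':[(30,190),(165,178)],'gold':[(272,315),(408,300)],'white':[(248,47),(398,62)],'red':[(75,468),(180,425)]}
for n,p in S.items():
    w=onz(im,np.array(p)/4+[215,112],.027)[:,:2]; v=w[1]-w[0]; print(n,'rear edge mid',w.mean(0),np.degrees(np.arctan2(v[1],v[0])),np.linalg.norm(v))
for p,z in [((490,310),.185),((450,400),.122),((400,490),.055),((360,535),.02)]:
    print('cable',onz(sc,np.array([p])/3.125+[180,100],z))
```

```text
[ 0.4533 -0.1008  0.517 ]
blue [ 0.4046 -0.2149] yaw -1.0242904419960506 wid 0.04011665248722398 thk 0.01024433702916753
gold [ 0.5084 -0.2917] yaw -1.5135350493221977 wid 0.03952323957111404 thk 0.011304866943658488
red [ 0.4043 -0.3466] yaw 15.717565276888182 wid 0.03919143425817098 thk 0.011843703313630985
white [ 0.5091 -0.1707] yaw -13.89705418607775 wid 0.04114039750972108 thk 0.009077571421400464
blue rear edge mid [ 0.4074 -0.1941] -3.522619231726257 0.06064619345806246
gold rear edge mid [ 0.5085 -0.2681] -2.009861706993404 0.06302630253829185
white rear edge mid [ 0.5131 -0.153 ] -14.21185404457375 0.06517423895140681
red rear edge mid [ 0.3997 -0.3229] 15.39978760799017 0.05581550268633415
cable [[ 0.5163 -0.2776  0.185 ]]
cable [[ 0.4583 -0.2941  0.122 ]]
cable [[ 0.3928 -0.3044  0.055 ]]
cable [[ 0.3496 -0.3002  0.02  ]]
```

{"name": "move_arm", "arguments": {
  "series": [
    [0,[-1.2,-1.2,-2],[0,0,3]],
    [0,[-1.2,-1.2,-3],[0,0,4]],
    [0,[-1.2,-1,-3.5],[0,0,0]],
    [0,[0,0,-3.5],[0,0,0]],
    [0,[0,0,-3.5],[0,0,0]],
    [0,[0,0,-3.5],[0,0,0]],
    [0,[0,0,-3],[0,0,0]],
    [0,[0,0,-2],[0,0,0]],
    [0,[0,0,-1.5],[0,0,0]],
    [0,[0,0,-1],[0,0,0]]
  ],
  "newtons": 60
}}

```text
time_s: 3.12
position: [0.4047, -0.2139, 0.0906]
tool_rot: [[0.027, 1.0, -0.001], [1.0, -0.027, 0.001], [0.001, -0.001, -1.0]]
ft_force: [-0.8, 0.2, -0.8]
grip_width: 0.0853
```

{"name": "move_arm", "arguments": {
  "series": [
    [0,[0,0,-1],[0,0,0]],
    [0,[0,0,-0.5],[0,0,0]],
    [0,[0,0,-0.5],[0,0,0]],
    [0,[0,0,0],[0,0,0]]
  ]
}}

```text
time_s: 3.45
position: [0.4051, -0.215, 0.0713]
tool_rot: [[0.028, 1.0, -0.0], [1.0, -0.028, 0.0], [0.0, -0.0, -1.0]]
ft_force: [0.1, 0.1, 0.6]
grip_width: 0.0852
```

Run:
```python
from h import *
import pickle
o=env.observe(); print(o['time_s'],o['position'],o['tool_rot'],o['ft_force'])
im=cam('wrist'); pickle.dump(im,open('w2.pkl','wb'))
cv2.imwrite('pics/w2.png',cv2.resize(im['color'],(800,600),interpolation=cv2.INTER_CUBIC)[:,:,::-1])
```

```text
3.45 [ 0.4051 -0.215   0.0713] [[ 0.0284  0.9996 -0.0002]
 [ 0.9996 -0.0284  0.0003]
 [ 0.0003 -0.0002 -1.    ]] [0.1064 0.1318 0.5809]
```

View pics/w2.png

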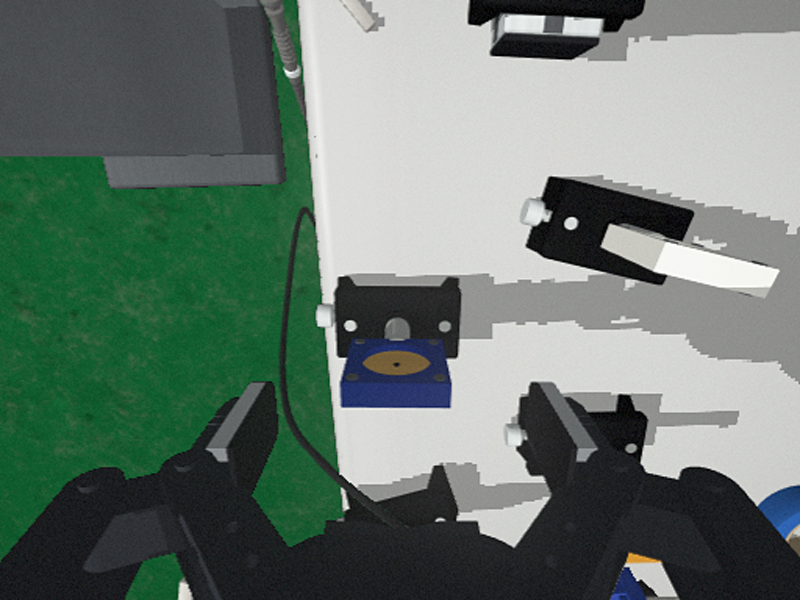

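Blue stands square between the pads, with its top face at (341-450, 382-407) px. I'll close and lift.

{"name": "move_arm", "arguments": {
  "series": [
    [255,[0,0,0],[0,0,0]],
    [255,[0,0,0],[0,0,0]],
    [255,[0,0,0],[0,0,0]],
    [255,[0,0,0],[0,0,0]],
    [255,[0,0,0],[0,0,0]],
    [255,[0,0,0],[0,0,0]],
    [255,[0,0,0],[0,0,0]],
    [255,[0,0,0],[0,0,0]],
    [255,[0,0,0.3],[0,0,0]],
    [255,[0,0,0.7],[0,0,0]]
  ]
}}

```text
time_s: 4.33
position: [0.4048, -0.2153, 0.0811]
tool_rot: [[0.029, 1.0, -0.001], [1.0, -0.029, 0.001], [0.001, -0.001, -1.0]]
ft_force: [-0.2, 0.5, -2.1]
grip_width: 0.036
```

Run:
```python
from h import *
import pickle
im=pickle.load(open('w2.pkl','rb'))
w=onz(im,np.array([(341,382),(450,382),(450,407),(341,407)])/1.5625,.095); print(w,w.mean(0))
w=onz(im,np.array([(615,225),(665,240),(655,270),(603,245)])/1.5625,.095); print(w)
o=env.observe(); print(o['time_s'],o['position'],o['ft_force'],o['grip_width'])
```

```text
[[ 0.3842 -0.2093  0.095 ]
 [ 0.4228 -0.2104  0.095 ]
 [ 0.4229 -0.2206  0.095 ]
 [ 0.3834 -0.2195  0.095 ]] [ 0.4033 -0.215   0.095 ]
[[ 0.4743 -0.1563  0.095 ]
 [ 0.4908 -0.1616  0.095 ]
 [ 0.4892 -0.1713  0.095 ]
 [ 0.4713 -0.1626  0.095 ]]
4.3333 [ 0.4048 -0.2153  0.0811] [-0.1851  0.5271 -2.1393] 0.03595231651691152
```

{"name": "move_arm", "arguments": {
  "series": [
    [255,[0,0,1.5],[0,0,0]],
    [255,[0,0,2.5],[0,0,0]],
    [255,[0,0,3],[0,0,0]],
    [255,[0,0,3],[0,0,0]],
    [255,[0.3,1,3],[0,0,0]],
    [255,[0.6,2,2.5],[0,0,0]],
    [255,[0.8,2.5,1.5],[0,0,0]],
    [255,[0.8,2.5,1],[0,0,0]],
    [255,[0.8,2.5,0],[0,0,0]],
    [255,[0.8,2.5,0],[0,0,0]]
  ]
}}

```text
time_s: 5.17
position: [0.4463, -0.0844, 0.2624]
tool_rot: [[0.03, 1.0, 0.001], [1.0, -0.03, -0.0], [-0.0, 0.001, -1.0]]
ft_force: [0.6, -1.0, -2.1]
grip_width: 0.0354
```

{"name": "move_arm", "arguments": {
  "series": [
    [255,[0.8,2.5,0],[0,0,-1]],
    [255,[0.8,2.5,0],[0,0,-1]],
    [255,[0.8,2.5,0],[0,0,-1]],
    [255,[0.8,2.5,0],[0,0,0]],
    [255,[0.8,2.5,0],[0,0,0]],
    [255,[0.4,1.7,0],[0,0,0]],
    [255,[0.2,1,0],[0,0,0]],
    [255,[0.1,0.3,0],[0,0,0]],
    [255,[0,0,0],[0,0,0]],
    [255,[0,0,0],[0,0,0]]
  ]
}}

```text
time_s: 6.0
position: [0.493, 0.0686, 0.2615]
tool_rot: [[0.082, 0.997, -0.0], [0.997, -0.082, -0.0], [-0.0, -0.0, -1.0]]
ft_force: [0.6, -0.5, -2.4]
grip_width: 0.0354
```

Run:
```python
from h import *
import pickle
o=env.observe(); print(o['time_s'],o['position'],o['tool_rot'],o['ft_force'])
im=cam('wrist'); pickle.dump(im,open('w3.pkl','wb'))
cv2.imwrite('pics/w3.png',cv2.resize(im['color'],(800,600),interpolation=cv2.INTER_CUBIC)[:,:,::-1])
```

```text
6.0 [0.493  0.0686 0.2615] [[ 0.0822  0.9966 -0.0003]
 [ 0.9966 -0.0822 -0.0004]
 [-0.0004 -0.0002 -1.    ]] [ 0.6169 -0.4608 -2.4199]
```

View pics/w3.png

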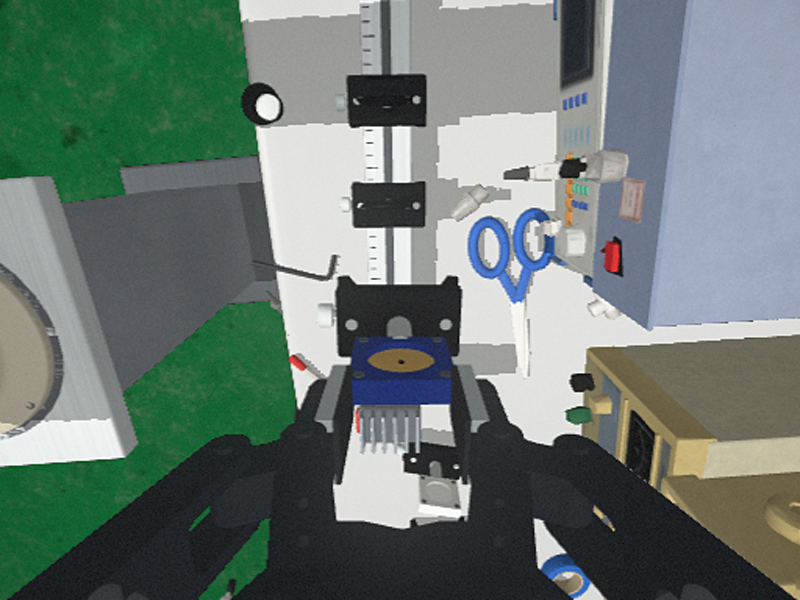

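The lens saddles lie at (347-427, 74-126) and (353-425, 183-227) px, and the pinhole is held square in the jaws.

Run:
```python
from h import *
import pickle
im=pickle.load(open('w3.pkl','rb')); s=1.5625; print(im['position'])
def q(n,p,z):
    w=onz(im,np.array(p)/s,z)[:,:2]; ux=(w[1]+w[2]-w[0]-w[3])/2; uy=(w[0]+w[1]-w[2]-w[3])/2
    print(n,w.mean(0),'L',np.linalg.norm(ux),np.linalg.norm(uy),'yaw',np.degrees(np.arctan2(ux[1],ux[0]))); print(w.round(4).tolist())
q('a',[(347,75),(426,74),(427,126),(349,125)],.039)
q('b',[(353,183),(425,182),(425,227),(354,226)],.039)
q('held',[(340,287),(461,287),(460,355),(340,355)],.2615-.045)
q('heldplate',[(352,378),(450,377),(450,404),(352,404)],.2615+.023)
print('rail',onz(im,np.array([(363,20),(411,20),(365,150),(411,150),(365,250),(411,250)])/s,.03))
c=im['color'][30:200,190:330]
cv2.imwrite('pics/c3.png',cv2.resize(c,None,fx=3.5,fy=3.5,interpolation=cv2.INTER_CUBIC)[:,:,::-1])
```

```text
[0.5    0.1497 0.422 ]
a [0.4921 0.1925] L 0.06335976785342437 0.03766825022374288 yaw -4.738705353302955
[[0.462, 0.2135], [0.5245, 0.209], [0.5229, 0.1706], [0.4591, 0.1767]]
b [0.4862 0.1098] L 0.0619973630940127 0.03749173398150262 yaw -4.736355303197929
[[0.457, 0.1306], [0.5183, 0.1264], [0.5158, 0.0881], [0.4536, 0.0941]]
held [0.4928 0.0697] L 0.06117238579616234 0.036993976731696826 yaw -4.706281072333104
[[0.4647, 0.0906], [0.5243, 0.0857], [0.5224, 0.0487], [0.46, 0.0538]]
heldplate [0.4933 0.0697] L 0.035186220189065684 0.01078059962187265 yaw -4.3791448384999105
[[0.4764, 0.0763], [0.5111, 0.0738], [0.5106, 0.0629], [0.4751, 0.0658]]
rail [[0.4783 0.2525 0.03  ]
 [0.5158 0.2494 0.03  ]
 [0.4694 0.1564 0.03  ]
 [0.5086 0.1532 0.03  ]
 [0.46   0.0702 0.03  ]
 [0.502  0.0667 0.03  ]]
```

View pics/c3.png

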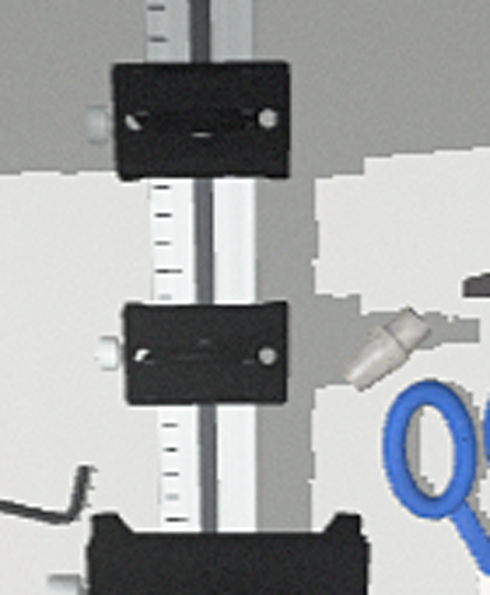

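{"name": "move_arm", "arguments": {
  "series": [
    [255,[-0.1,1.5,0],[0,0,0]],
    [255,[-0.1,2.5,0],[0,0,0]],
    [255,[-0.1,2.5,0],[0,0,0]],
    [255,[-0.1,1.2,-1],[0,0,0]],
    [255,[0,0.4,-2.5],[0,0,0]],
    [255,[0,0,-3],[0,0,0]],
    [255,[0,0,-3],[0,0,0]],
    [255,[0,0,-2.5],[0,0,0]],
    [255,[0,0,-1],[0,0,0]],
    [255,[0,0,-0.5],[0,0,0]]
  ]
}}

```text
time_s: 6.88
position: [0.4881, 0.1493, 0.1242]
tool_rot: [[0.083, 0.997, -0.004], [0.997, -0.083, -0.001], [-0.001, -0.004, -1.0]]
ft_force: [-0.2, 0.1, -1.8]
grip_width: 0.0354
```

{"name": "move_arm", "arguments": {
  "series": [
    [255,[0,0,0],[0,0,0]],
    [255,[0,0,0],[0,0,0]]
  ]
}}

```text
time_s: 7.05
position: [0.4896, 0.1499, 0.1269]
tool_rot: [[0.082, 0.997, 0.001], [0.997, -0.082, -0.0], [0.0, 0.001, -1.0]]
ft_force: [0.7, -0.1, -1.2]
grip_width: 0.0355
```

Run:
```python
from h import *
import pickle
o=env.observe(); print(o['time_s'],o['position'],o['tool_rot'],o['ft_force'])
im=cam('wrist'); pickle.dump(im,open('w4.pkl','wb'))
c=im['color'][0:300,150:362]
cv2.imwrite('pics/w4.png',cv2.resize(c,None,fx=2,fy=2,interpolation=cv2.INTER_CUBIC)[:,:,::-1])
```

```text
7.05 [0.4896 0.1499 0.1269] [[ 0.0822  0.9966  0.0009]
 [ 0.9966 -0.0822 -0.0001]
 [ 0.      0.0009 -1.    ]] [ 0.7491 -0.0986 -1.1664]
```

View pics/w4.png

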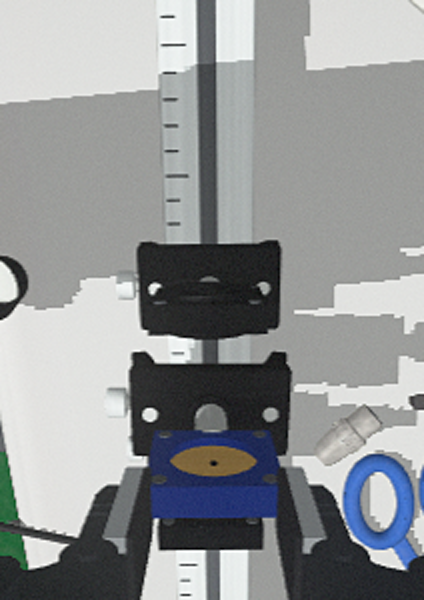

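Run:
```python
from h import *
import pickle
im=pickle.load(open('w4.pkl','rb')); print(im['position'])
f=lambda p,z: onz(im,np.array(p)/2+[150,0],z)[:,:2]
print('a rear',f([(142,243),(278,242)],.039),'a front',f([(143,330),(279,330)],.039),'scr',f([(156,288),(263,288)],.041).mean(0))
z=.127-.0713+.027
print('held rear',f([(133,354),(288,353)],z),'front',f([(132,453)],z),'scr',f([(150,414),(271,414)],z+.002).mean(0))
print('b scr',f([(167,522),(249,521)],.041).mean(0), 'front',f([(160,549),(263,547)],.039))
```

```text
[0.4964 0.2309 0.2875]
a rear [[0.4641 0.2153]
 [0.5231 0.2109]] a front [[0.4598 0.1769]
 [0.5217 0.1718]] scr [0.4918 0.1937]
held rear [[0.4613 0.1774]
 [0.5203 0.1729]] front [[0.4556 0.1362]] scr [0.4888 0.1513]
b scr [0.481  0.0756] front [[0.4544 0.06  ]
 [0.5082 0.0567]]
```

Held pinhole (0.4888, 0.1513) lies 42 mm from lens_a (0.1937) and on the rail's middle line, so I'll lower it.

{"name": "move_arm", "arguments": {
  "series": [
    [255,[0,0.05,-0.7],[0,0,0]],
    [255,[0,0,-0.7],[0,0,0]],
    [255,[0,0,-0.7],[0,0,0]],
    [255,[0,0,-0.5],[0,0,0]],
    [255,[0,0,-0.5],[0,0,0]],
    [255,[0,0,-0.4],[0,0,0]],
    [255,[0,0,-0.3],[0,0,0]],
    [255,[0,0,-0.2],[0,0,0]]
  ]
}}

```text
time_s: 7.77
position: [0.4891, 0.1508, 0.086]
tool_rot: [[0.082, 0.997, -0.0], [0.997, -0.082, -0.0], [-0.0, -0.0, -1.0]]
ft_force: [-0.6, 0.4, -1.8]
grip_width: 0.0357
```

{"name": "move_arm", "arguments": {
  "series": [
    [255,[0,0,-0.2],[0,0,0]],
    [255,[0,0,-0.1],[0,0,0]],
    [255,[0,0,0],[0,0,0]],
    [255,[0,0,0],[0,0,0]]
  ]
}}

```text
time_s: 8.1
position: [0.4894, 0.1509, 0.0843]
tool_rot: [[0.082, 0.997, 0.001], [0.997, -0.082, 0.0], [0.0, 0.001, -1.0]]
ft_force: [-2.0, 0.1, 5.8]
grip_width: 0.0358
```

{"name": "move_arm", "arguments": {
  "series": [
    [150,[0,0,0],[0,0,0]],
    [100,[0,0,0],[0,0,0]],
    [0,[0,0,0],[0,0,0]],
    [0,[0,0,0],[0,0,0]],
    [0,[0,0,0],[0,0,0]],
    [0,[0,0,0.5],[0,0,0]],
    [0,[0,0,1.5],[0,0,0]],
    [0,[0,0,3],[0,0,0]],
    [0,[0,0,3.5],[0,0,0]],
    [0,[0,0,3],[0,0,0]]
  ]
}}

```text
time_s: 8.93
position: [0.4891, 0.1508, 0.2007]
tool_rot: [[0.082, 0.997, 0.001], [0.997, -0.082, 0.0], [0.0, 0.001, -1.0]]
ft_force: [0.5, 0.6, 0.4]
grip_width: 0.0854
```

{"name": "move_arm", "arguments": {
  "series": [
    [0,[0,-1.5,0.5],[0,0,-1]],
    [0,[0.2,-3,0],[0,0,-1]],
    [0,[0.2,-3.5,0],[0,0,-1]],
    [0,[0.2,-3.5,0],[0,0,-1]],
    [0,[0.2,-3.5,0],[0,0,-1]],
    [0,[0.3,-3.5,0],[0,0,-1]],
    [0,[0.3,-3.5,0],[0,0,-1]],
    [0,[0.3,-3.5,0],[0,0,-1]],
    [0,[0.3,-3,0],[0,0,-1]],
    [0,[0,-2,0],[0,0,0]]
  ]
}}

```text
time_s: 9.77
position: [0.5093, -0.1571, 0.2036]
tool_rot: [[0.239, 0.971, 0.0], [0.971, -0.239, -0.001], [-0.001, 0.001, -1.0]]
ft_force: [-0.1, -0.4, -0.7]
grip_width: 0.0856
```

Run:
```python
from h import *
import pickle
o=env.observe(); print(o['time_s'],o['position'],o['tool_rot'],o['ft_force'])
im=cam('wrist'); pickle.dump(im,open('w5.pkl','wb'))
cv2.imwrite('pics/w5.png',cv2.resize(im['color'],(800,600),interpolation=cv2.INTER_CUBIC)[:,:,::-1])
```

```text
9.7667 [ 0.5093 -0.1571  0.2036] [[ 0.2393  0.971   0.0004]
 [ 0.971  -0.2393 -0.0006]
 [-0.0005  0.0005 -1.    ]] [-0.1309 -0.4017 -0.7315]
```

View pics/w5.png

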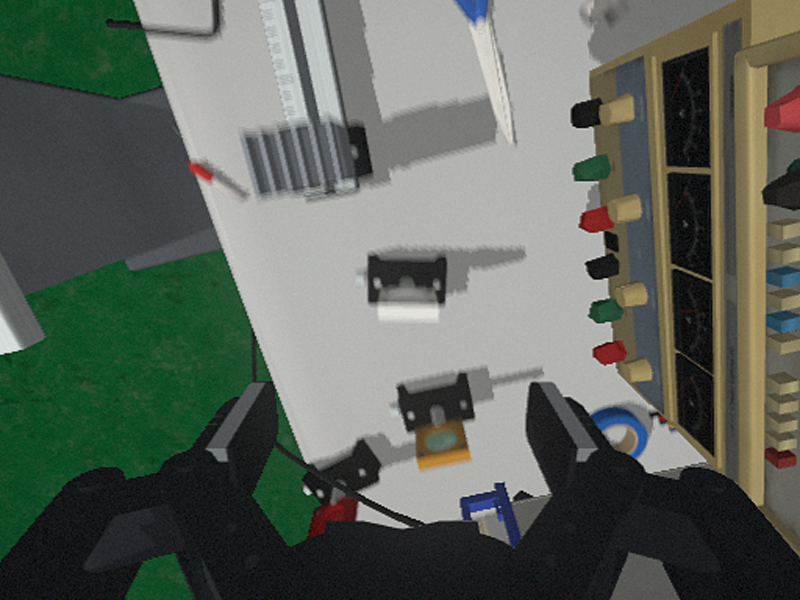

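Run:
```python
from h import *
import pickle
im=pickle.load(open('w5.pkl','rb')); s=1.5625
def q(n,p,z):
    w=onz(im,np.array(p)/s,z)[:,:2]; ux=(w[1]+w[2]-w[0]-w[3])/2; print(n,w.mean(0),np.linalg.norm(ux),np.degrees(np.arctan2(ux[1],ux[0])))
q('white',[(379,306),(438,304),(438,319),(379,321)],.095)
q('gold',[(416,456),(470,448),(471,461),(417,470)],.095)
print('rail end', onz(im,np.array([(272,100),(340,100)])/s,.03)); print(env.observe()['position'])
```

```text
white [ 0.5101 -0.1749] 0.03896730068442747 -11.787594716690657
gold [ 0.5082 -0.2939] 0.04068505256169822 -3.1029922007531554
rail end [[ 0.4495 -0.0205  0.03  ]
 [ 0.496  -0.0319  0.03  ]]
[ 0.5093 -0.1593  0.2035]
```

{"name": "move_arm", "arguments": {
  "series": [
    [0,[0,-0.6,-1.5],[0,0,0]],
    [0,[0,-0.5,-2.5],[0,0,0]],
    [0,[0,-0.2,-3],[0,0,0]],
    [0,[0,0,-2.5],[0,0,0]],
    [0,[0,0,-2],[0,0,0]],
    [0,[0,0,-1],[0,0,0]],
    [0,[0,0,-0.7],[0,0,0]],
    [0,[0,0,0],[0,0,0]]
  ]
}}

```text
time_s: 10.48
position: [0.509, -0.167, 0.071]
tool_rot: [[0.236, 0.972, -0.001], [0.972, -0.236, 0.001], [0.0, -0.001, -1.0]]
ft_force: [0.2, 0.2, -0.0]
grip_width: 0.0858
```

Run:
```python
from h import *
import pickle
o=env.observe(); print(o['time_s'],o['position'],o['ft_force'])
im=cam('wrist'); pickle.dump(im,open('w6.pkl','wb'))
g=cv2.cvtColor(im['color'],cv2.COLOR_RGB2GRAY)
# plate top face expected box (z=.095)
for dy in (-.005,.005):
  for dx in(-.02,.02):
    R=o['tool_rot']; P=o['position']+R[:,1]*dx+R[:,0]*dy; P[2]=.095; print(dx,dy,proj(im,P))
cv2.imwrite('pics/w6.png',cv2.resize(im['color'][150:300,170:350],None,fx=3,fy=3)[:,:,::-1])
```

```text
10.4833 [ 0.509 -0.167  0.071] [ 0.2441  0.1981 -0.0001]
-0.02 -0.005 [[220.9783 260.6704]]
0.02 -0.005 [[291.8477 260.7079]]
-0.02 0.005 [[220.2436 244.9261]]
0.02 0.005 [[292.5653 244.9602]]
```

View pics/w6.png

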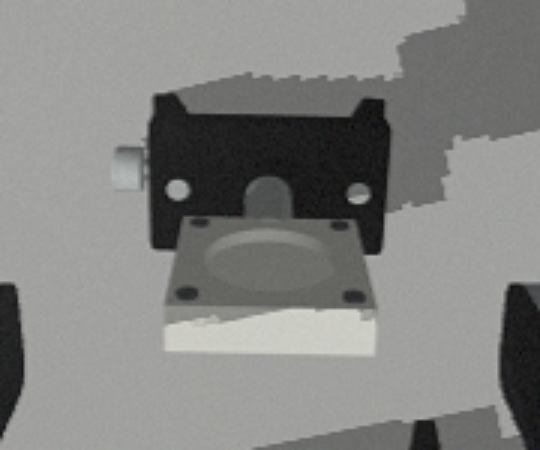

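White is about 4.5 mm farther along -y than the pads, with its top face at rows 308-353 in the crop. I'll correct that and close.

{"name": "move_arm", "arguments": {
  "series": [
    [0,[0,-0.4,0],[0,0,0]],
    [0,[0,0,0],[0,0,0]],
    [255,[0,0,0],[0,0,0]],
    [255,[0,0,0],[0,0,0]],
    [255,[0,0,0],[0,0,0]],
    [255,[0,0,0],[0,0,0]],
    [255,[0,0,0],[0,0,0]],
    [255,[0,0,0],[0,0,0]],
    [255,[0,0,0],[0,0,0]],
    [255,[0,0,0],[0,0,0]]
  ]
}}

```text
time_s: 11.37
position: [0.5095, -0.1714, 0.0721]
tool_rot: [[0.236, 0.972, 0.001], [0.972, -0.236, -0.001], [-0.001, 0.001, -1.0]]
ft_force: [-0.9, -1.0, 5.2]
grip_width: 0.0354
```

{"name": "move_arm", "arguments": {
  "series": [
    [255,[0,0,0.5],[0,0,0]],
    [255,[0,0,1.5],[0,0,0]],
    [255,[0,0,2.5],[0,0,0]],
    [255,[0,0,3],[0,0,0]],
    [255,[0,0,3],[0,0,0]],
    [255,[0,0,3],[0,0,0]],
    [255,[0,1,3],[0,0,1]],
    [255,[-0.1,2,1.5],[0,0,1]],
    [255,[-0.2,2.5,0.5],[0,0,1]],
    [255,[-0.3,2.5,0],[0,0,1]]
  ]
}}

```text
time_s: 12.2
position: [0.5033, -0.0906, 0.258]
tool_rot: [[0.168, 0.986, 0.002], [0.986, -0.168, -0.001], [-0.001, 0.003, -1.0]]
ft_force: [-1.2, 0.6, -1.7]
grip_width: 0.0351
```

{"name": "move_arm", "arguments": {
  "series": [
    [255,[0,0,0],[0,0,2]],
    [255,[0,0,0],[0,0,2]],
    [255,[0,0,0],[0,0,1]],
    [255,[0,0,0],[0,0,0]],
    [255,[0,0,0],[0,0,0]]
  ]
}}

```text
time_s: 12.62
position: [0.5031, -0.0913, 0.2564]
tool_rot: [[0.083, 0.997, -0.0], [0.997, -0.083, 0.0], [0.0, -0.0, -1.0]]
ft_force: [0.4, 0.1, -1.3]
grip_width: 0.0352
```

Run:
```python
from h import *
import pickle
o=env.observe(); print(o['time_s'],o['position'],o['tool_rot'],o['ft_force'])
im=cam('wrist'); pickle.dump(im,open('w7.pkl','wb'))
cv2.imwrite('pics/w7.png',cv2.resize(im['color'],(800,600),interpolation=cv2.INTER_CUBIC)[:450,150:650,::-1])
```

```text
12.6167 [ 0.5031 -0.0913  0.2564] [[ 0.0828  0.9966 -0.0003]
 [ 0.9966 -0.0828  0.0002]
 [ 0.0002 -0.0003 -1.    ]] [ 0.3641  0.1147 -1.3196]
```

View pics/w7.png

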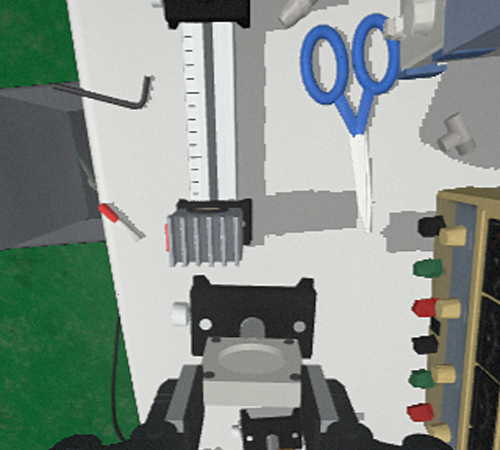

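Run:
```python
from h import *
import pickle
im=pickle.load(open('w7.pkl','rb')); print(im['position'])
f=lambda p,z: onz(im,(np.array(p)+[150,0])/1.5625,z)[:,:2]
print('lamp +y edge',f([(177,201),(252,199)],.039)); 
for z in(.012,.039): print('b -y edge',f([(167,21),(249,24)],z))
print('rail L,R near/far',f([(185,195),(241,195),(184,30),(238,30)],.03))
print('lamp top',f([(168,216),(242,213),(240,264),(171,266)],.125))
z=.2564-.0713+.027; print('held scr',f([(206,325),(300,326)],z+.002).mean(0),'rear',f([(192,282),(316,282)],z))
```

```text
[ 0.5102 -0.0103  0.4169]
lamp +y edge [[ 0.4438 -0.0418]
 [ 0.5077 -0.0455]]
b -y edge [[0.4505 0.0986]
 [0.5165 0.0909]]
b -y edge [[0.4544 0.0913]
 [0.5161 0.0842]]
rail L,R near/far [[ 0.4498 -0.0381]
 [ 0.4984 -0.0421]
 [ 0.4654  0.0866]
 [ 0.5074  0.0831]]
lamp top [[ 0.4516 -0.0439]
 [ 0.5009 -0.046 ]
 [ 0.4964 -0.0805]
 [ 0.4488 -0.078 ]]
held scr [ 0.5042 -0.0912] rear [[ 0.4762 -0.0666]
 [ 0.5368 -0.0717]]
```

{"name": "move_arm", "arguments": {
  "series": [
    [255,[-0.2,1.5,0],[0,0,0]],
    [255,[-0.4,2.5,0],[0,0,0]],
    [255,[-0.5,3,0],[0,0,0]],
    [255,[-0.5,3,0],[0,0,0]],
    [255,[-0.4,2.5,0],[0,0,0]],
    [255,[-0.3,1.2,-1],[0,0,0]],
    [255,[0,0.4,-2.5],[0,0,0]],
    [255,[0,0,-3],[0,0,0]],
    [255,[0,0,-3],[0,0,0]],
    [255,[0,0,-2],[0,0,0]]
  ]
}}

```text
time_s: 13.5
position: [0.4792, 0.0499, 0.1391]
tool_rot: [[0.082, 0.997, -0.003], [0.997, -0.082, 0.0], [0.0, -0.003, -1.0]]
ft_force: [-0.3, 0.7, -1.1]
grip_width: 0.0355
```

{"name": "move_arm", "arguments": {
  "series": [
    [255,[0,0,-1],[0,0,0]],
    [255,[0,0,-0.5],[0,0,0]],
    [255,[0,0,-0.5],[0,0,0]],
    [255,[0,0,-0.5],[0,0,0]],
    [255,[0,0,-0.5],[0,0,0]],
    [255,[0,0,-0.5],[0,0,0]],
    [255,[0,0,-0.5],[0,0,0]],
    [255,[0,0,-0.5],[0,0,0]],
    [255,[0,0,-0.4],[0,0,0]],
    [255,[0,0,0],[0,0,0]]
  ]
}}

```text
time_s: 14.33
position: [0.4798, 0.0499, 0.0917]
tool_rot: [[0.082, 0.997, -0.001], [0.997, -0.082, 0.0], [0.0, -0.001, -1.0]]
ft_force: [0.7, 1.2, -1.2]
grip_width: 0.0354
```

{"name": "move_arm", "arguments": {
  "series": [
    [255,[0,0,-0.3],[0,0,0]],
    [255,[0,0,-0.2],[0,0,0]],
    [255,[0,0,-0.1],[0,0,0]],
    [255,[0,0,-0.1],[0,0,0]],
    [255,[0,0,0],[0,0,0]]
  ]
}}

```text
time_s: 14.75
position: [0.4801, 0.0498, 0.0853]
tool_rot: [[0.082, 0.997, -0.0], [0.997, -0.082, 0.0], [0.0, -0.0, -1.0]]
ft_force: [-0.3, -0.3, -1.1]
grip_width: 0.0352
```

{"name": "move_arm", "arguments": {
  "series": [
    [255,[0,0,-0.1],[0,0,0]],
    [255,[0,0,-0.05],[0,0,0]],
    [255,[0,0,0],[0,0,0]],
    [255,[0,0,0],[0,0,0]]
  ]
}}

```text
time_s: 15.08
position: [0.4806, 0.0498, 0.0844]
tool_rot: [[0.082, 0.997, 0.001], [0.997, -0.082, -0.0], [-0.0, 0.001, -1.0]]
ft_force: [0.5, 0.6, 4.5]
grip_width: 0.0352
```

{"name": "move_arm", "arguments": {
  "series": [
    [150,[0,0,0],[0,0,0]],
    [100,[0,0,0],[0,0,0]],
    [0,[0,0,0],[0,0,0]],
    [0,[0,0,0],[0,0,0]],
    [0,[0,0,0],[0,0,0]],
    [0,[0,0,0.5],[0,0,0]],
    [0,[0,0,1.5],[0,0,0]],
    [0,[0,0,3],[0,0,0]],
    [0,[0,0,4],[0,0,0]],
    [0,[0,0,4],[0,0,0]]
  ]
}}

```text
time_s: 15.92
position: [0.4795, 0.0499, 0.2155]
tool_rot: [[0.082, 0.997, -0.002], [0.997, -0.082, 0.0], [0.0, -0.002, -1.0]]
ft_force: [1.2, 0.3, 0.2]
grip_width: 0.0851
```

{"name": "move_arm", "arguments": {
  "series": [
    [0,[0.2,-1.5,3],[0,0,1]],
    [0,[0.3,-3,2],[0,0,1]],
    [0,[0.3,-3.5,0],[0,0,0.7]],
    [0,[0.3,-3.5,0],[0,0,0]],
    [0,[0.3,-3.5,0],[0,0,0]],
    [0,[0.3,-3.5,0],[0,0,0]],
    [0,[0.3,-3.5,0],[0,0,0]],
    [0,[0.3,-3.5,0],[0,0,0]],
    [0,[0.3,-3.5,0],[0,0,0]],
    [0,[0.1,-2.5,0],[0,0,0]]
  ]
}}

```text
time_s: 16.75
position: [0.5069, -0.2679, 0.2639]
tool_rot: [[0.036, 0.999, -0.0], [0.999, -0.036, -0.0], [-0.0, -0.0, -1.0]]
ft_force: [0.5, -0.5, 0.6]
grip_width: 0.0854
```

{"name": "move_arm", "arguments": {
  "series": [
    [0,[0,-1.5,0],[0,0,0]],
    [0,[0,-0.7,0],[0,0,0]],
    [0,[0,0,0],[0,0,0]],
    [0,[0,0,0],[0,0,0]]
  ]
}}

```text
time_s: 17.08
position: [0.5072, -0.2861, 0.2641]
tool_rot: [[0.034, 0.999, 0.0], [0.999, -0.034, 0.0], [0.0, 0.0, -1.0]]
ft_force: [-0.4, 0.5, 0.6]
grip_width: 0.0856
```

Run:
```python
from h import *
import pickle
o=env.observe(); print(o['time_s'],o['position'],o['tool_rot'],o['ft_force'])
im=cam('wrist'); pickle.dump(im,open('w8.pkl','wb'))
cv2.imwrite('pics/w8.png',cv2.resize(im['color'],(800,600),interpolation=cv2.INTER_CUBIC)[:,:,::-1])
```

```text
17.0833 [ 0.5072 -0.2861  0.2641] [[ 0.034   0.9994  0.    ]
 [ 0.9994 -0.034   0.0004]
 [ 0.0004  0.     -1.    ]] [-0.3694  0.5044  0.5638]
```

View pics/w8.png

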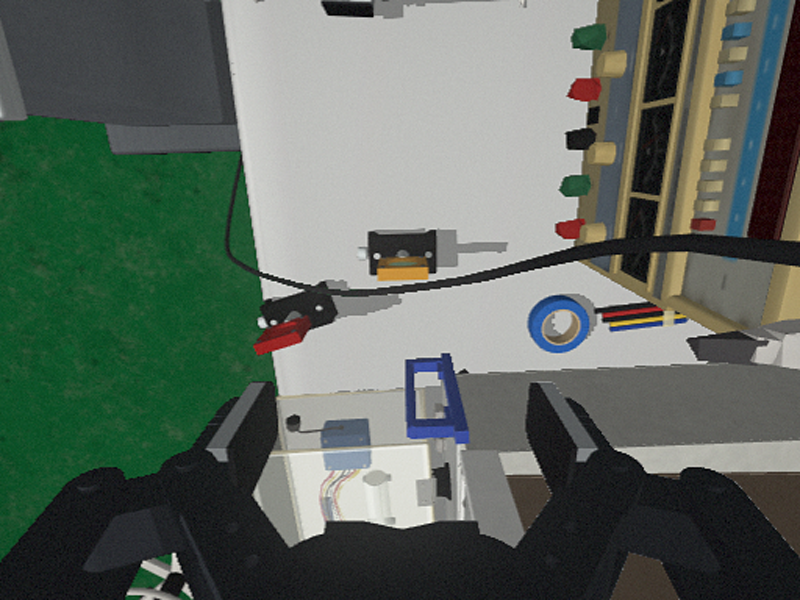

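Run:
```python
from h import *
import pickle
im=pickle.load(open('w8.pkl','rb')); w1=pickle.load(open('w1.pkl','rb')); s=1.5625
def q(n,p,z):
    w=onz(im,np.array(p)/s,z)[:,:2]; ux=(w[1]+w[2]-w[0]-w[3])/2; print(n,w.mean(0),np.linalg.norm(ux),np.degrees(np.arctan2(ux[1],ux[0])))
q('gold',[(377,267),(434,265),(435,279),(378,281)],.095)
q('red',[(253,344),(305,328),(306,339),(257,355)],.095)
for p in [(340,292),(430,288),(500,277),(600,243)]:
    print(p,[(z,(proj(w1,onz(im,np.array([p])/s,z))[0]*s).round().astype(int).tolist(),onz(im,np.array([p])/s,z)[0,:2].round(3).tolist()) for z in(.02,.06,.1,.15,.2,.25)])
```

```text
gold [ 0.511  -0.2925] 0.04473916308926498 0.12902111697045424
red [ 0.4052 -0.3475] 0.04537657463846234 16.56471112774835
(340, 292) [(0.02, [423, 347], [0.446, -0.329]), (0.06, [429, 351], [0.453, -0.317]), (0.1, [436, 356], [0.459, -0.305]), (0.15, [446, 363], [0.467, -0.289]), (0.2, [459, 373], [0.475, -0.274]), (0.25, [477, 386], [0.483, -0.259])]
(430, 288) [(0.02, [493, 336], [0.534, -0.328]), (0.06, [497, 340], [0.532, -0.316]), (0.1, [502, 346], [0.529, -0.304]), (0.15, [510, 354], [0.526, -0.289]), (0.2, [519, 364], [0.523, -0.273]), (0.25, [532, 378], [0.521, -0.258])]
(500, 277) [(0.02, [548, 322], [0.602, -0.319]), (0.06, [551, 327], [0.593, -0.308]), (0.1, [554, 332], [0.584, -0.297]), (0.15, [559, 341], [0.572, -0.283]), (0.2, [566, 352], [0.561, -0.269]), (0.25, [575, 367], [0.55, -0.254])]
(600, 243) [(0.02, [625, 288], [0.695, -0.289]), (0.06, [626, 294], [0.676, -0.281]), (0.1, [627, 300], [0.658, -0.273]), (0.15, [629, 311], [0.635, -0.262]), (0.2, [631, 324], [0.613, -0.252]), (0.25, [635, 342], [0.59, -0.241])]
```

The cable crosses above gold at about (0.52,-0.28,0.19). It may only be visual, so I'll descend slowly and watch the force.

{"name": "move_arm", "arguments": {
  "series": [
    [0,[0.2,-0.6,-0.3],[0,0,1]],
    [0,[0,0,-0.5],[0,0,0]],
    [0,[0,0,-0.5],[0,0,0]],
    [0,[0,0,-0.5],[0,0,0]],
    [0,[0,0,-0.5],[0,0,0]],
    [0,[0,0,-0.5],[0,0,0]],
    [0,[0,0,-0.4],[0,0,0]]
  ]
}}

```text
time_s: 17.72
position: [0.509, -0.293, 0.2312]
tool_rot: [[0.017, 1.0, -0.0], [1.0, -0.017, 0.0], [0.0, -0.0, -1.0]]
ft_force: [-0.6, -0.8, -0.2]
grip_width: 0.0857
```

{"name": "move_arm", "arguments": {
  "series": [
    [0,[0,0,-0.4],[0,0,0]],
    [0,[0,0,-0.4],[0,0,0]],
    [0,[0,0,-0.4],[0,0,0]],
    [0,[0,0,-0.3],[0,0,0]]
  ]
}}

```text
time_s: 18.05
position: [0.5091, -0.2932, 0.2164]
tool_rot: [[0.017, 1.0, -0.0], [1.0, -0.017, 0.0], [0.0, -0.0, -1.0]]
ft_force: [-0.9, 0.2, 0.3]
grip_width: 0.0855
```

{"name": "move_arm", "arguments": {
  "series": [
    [0,[0,0,-0.4],[0,0,0]],
    [0,[0,0,-0.4],[0,0,0]],
    [0,[0,0,-0.4],[0,0,0]],
    [0,[0,0,-0.3],[0,0,0]]
  ]
}}

```text
time_s: 18.38
position: [0.5091, -0.2931, 0.2014]
tool_rot: [[0.017, 1.0, -0.0], [1.0, -0.017, 0.0], [0.0, -0.0, -1.0]]
ft_force: [-0.2, 0.2, 0.0]
grip_width: 0.0855
```

{"name": "move_arm", "arguments": {
  "series": [
    [0,[0,0,-0.3],[0,0,0]],
    [0,[0,0,-0.3],[0,0,0]],
    [0,[0,0,-0.3],[0,0,0]]
  ]
}}

```text
time_s: 18.63
position: [0.5092, -0.2932, 0.1927]
tool_rot: [[0.017, 1.0, 0.0], [1.0, -0.017, -0.0], [-0.0, 0.0, -1.0]]
ft_force: [0.6, 0.1, -0.4]
grip_width: 0.0857
```

{"name": "move_arm", "arguments": {
  "series": [
    [0,[0,0,-0.3],[0,0,0]],
    [0,[0,0,-0.3],[0,0,0]],
    [0,[0,0,-0.3],[0,0,0]],
    [0,[0,0,-0.3],[0,0,0]]
  ]
}}

```text
time_s: 18.97
position: [0.5092, -0.2932, 0.1806]
tool_rot: [[0.017, 1.0, -0.0], [1.0, -0.017, 0.0], [0.0, -0.0, -1.0]]
ft_force: [-0.2, -0.8, -0.2]
grip_width: 0.0852
```

{"name": "move_arm", "arguments": {
  "series": [
    [0,[0,0,-0.3],[0,0,0]],
    [0,[0,0,-0.3],[0,0,0]],
    [0,[0,0,-0.3],[0,0,0]],
    [0,[0,0,-0.3],[0,0,0]]
  ]
}}

```text
time_s: 19.3
position: [0.5092, -0.2932, 0.1686]
tool_rot: [[0.017, 1.0, -0.0], [1.0, -0.017, 0.0], [0.0, -0.0, -1.0]]
ft_force: [-0.5, -0.1, -0.4]
grip_width: 0.0857
```

{"name": "move_arm", "arguments": {
  "series": [
    [0,[0,0,-0.3],[0,0,0]],
    [0,[0,0,-0.3],[0,0,0]],
    [0,[0,0,-0.3],[0,0,0]]
  ]
}}

```text
time_s: 19.55
position: [0.5092, -0.2932, 0.1596]
tool_rot: [[0.017, 1.0, 0.0], [1.0, -0.017, 0.0], [0.0, 0.0, -1.0]]
ft_force: [0.8, 0.5, -0.3]
grip_width: 0.0856
```

{"name": "move_arm", "arguments": {
  "series": [
    [0,[0,0,-0.4],[0,0,0]],
    [0,[0,0,-0.4],[0,0,0]],
    [0,[0,0,-0.4],[0,0,0]]
  ]
}}

```text
time_s: 19.8
position: [0.5091, -0.2931, 0.1475]
tool_rot: [[0.017, 1.0, -0.0], [1.0, -0.017, 0.0], [0.0, -0.0, -1.0]]
ft_force: [0.0, -0.0, -0.4]
grip_width: 0.0852
```

{"name": "move_arm", "arguments": {
  "series": [
    [0,[0,0,-0.4],[0,0,0]],
    [0,[0,0,-0.4],[0,0,0]],
    [0,[0,0,-0.4],[0,0,0]]
  ]
}}

```text
time_s: 20.05
position: [0.5092, -0.2932, 0.1355]
tool_rot: [[0.017, 1.0, -0.0], [1.0, -0.017, 0.0], [0.0, -0.0, -1.0]]
ft_force: [-0.6, -0.4, 0.2]
grip_width: 0.0854
```

{"name": "move_arm", "arguments": {
  "series": [
    [0,[0,0,-0.4],[0,0,0]],
    [0,[0,0,-0.4],[0,0,0]],
    [0,[0,0,-0.4],[0,0,0]]
  ]
}}

```text
time_s: 20.3
position: [0.5092, -0.2932, 0.1235]
tool_rot: [[0.017, 1.0, -0.0], [1.0, -0.017, 0.0], [0.0, -0.0, -1.0]]
ft_force: [-0.4, 0.7, 1.0]
grip_width: 0.0857
```

{"name": "move_arm", "arguments": {
  "series": [
    [0,[0,0,-0.6],[0,0,0]],
    [0,[0,0,-0.6],[0,0,0]],
    [0,[0,0,-0.6],[0,0,0]],
    [0,[0,0,-0.6],[0,0,0]]
  ]
}}

```text
time_s: 20.63
position: [0.5091, -0.2931, 0.0992]
tool_rot: [[0.017, 1.0, -0.0], [1.0, -0.017, 0.0], [0.0, -0.0, -1.0]]
ft_force: [0.0, -0.2, 0.1]
grip_width: 0.0856
```

{"name": "move_arm", "arguments": {
  "series": [
    [0,[0,0,-0.6],[0,0,0]],
    [0,[0,0,-0.6],[0,0,0]],
    [0,[0,0,-0.6],[0,0,0]],
    [0,[0,0,-0.6],[0,0,0]],
    [0,[0,0,-0.4],[0,0,0]],
    [0,[0,0,0],[0,0,0]],
    [0,[0,0,0],[0,0,0]]
  ]
}}

```text
time_s: 21.22
position: [0.5092, -0.2932, 0.0718]
tool_rot: [[0.017, 1.0, -0.0], [1.0, -0.017, 0.0], [0.0, -0.0, -1.0]]
ft_force: [0.1, 0.1, 1.0]
grip_width: 0.0854
```

```bash
cat > chk.py <<'E'
from seg import *
import pickle,sys
o=env.observe(); im=cam('wrist'); pickle.dump(im,open('chk.pkl','wb')); R=o['tool_rot']
print(o['position'],o['ft_force'])
lo,hi={'gold':((10,120,60),(28,255,255)),'red':((172,120,40),(180,255,255))}[sys.argv[1]]
hsv=cv2.cvtColor(im['color'],cv2.COLOR_RGB2HSV); m=cv2.inRange(hsv,lo,hi)
if sys.argv[1]=='red': m|=cv2.inRange(hsv,(0,120,40),(5,255,255))
m[:, :210]=0; m[:,310:]=0; m[:200]=0; m[290:]=0
ys,xs=np.nonzero(m); print('mask x',xs.min(),xs.max()+1,'y',ys.min(),ys.max()+1)
for c in (225,240,256,270,285):
    r=np.nonzero(m[:,c])[0]
    if len(r): print(c,r.min(),r.max()+1)
P=[o['position']+R[:,1]*a+R[:,0]*b for b in(.005,-.005) for a in(-.02,.02)]
for p in P: p[2]=.095
print('expected top face',proj(im,P).round(1).tolist())
E
python3 chk.py gold
```

```text
[ 0.5092 -0.2932  0.0718] [0.0746 0.0623 0.9799]
mask x 219 290 y 215 259
225 219 259
240 215 259
256 216 259
270 215 259
285 223 258
expected top face [[220.2, 244.1], [292.2, 244.1], [221.0, 259.7], [291.5, 259.8]]
```

Gold is within 1 mm of the pads' centre, so I'll close and carry it.

{"name": "move_arm", "arguments": {
  "series": [
    [255,[0,0,0],[0,0,0]],
    [255,[0,0,0],[0,0,0]],
    [255,[0,0,0],[0,0,0]],
    [255,[0,0,0],[0,0,0]],
    [255,[0,0,0],[0,0,0]],
    [255,[0,0,0],[0,0,0]],
    [255,[0,0,0],[0,0,0]],
    [255,[0,0,0],[0,0,0]],
    [255,[0,0,0.5],[0,0,0]],
    [255,[0,0,1.5],[0,0,0]]
  ]
}}

```text
time_s: 22.1
position: [0.5082, -0.2924, 0.0904]
tool_rot: [[0.017, 1.0, -0.003], [1.0, -0.017, 0.003], [0.003, -0.003, -1.0]]
ft_force: [0.4, 0.0, -2.0]
grip_width: 0.0351
```

{"name": "move_arm", "arguments": {
  "series": [
    [255,[0,0,2.5],[0,0,0]],
    [255,[0,0,3],[0,0,0]],
    [255,[0,0,3],[0,0,0]],
    [255,[0,0.5,3],[0,0,0]],
    [255,[-0.1,1.5,3],[0,0,0]],
    [255,[-0.3,2.5,2],[0,0,0]],
    [255,[-0.3,2.5,1],[0,0,-1]],
    [255,[-0.3,2.5,0],[0,0,-1]],
    [255,[-0.3,2.5,0],[0,0,-1]],
    [255,[-0.3,2.5,0],[0,0,-0.7]]
  ]
}}

```text
time_s: 22.93
position: [0.4927, -0.1469, 0.2671]
tool_rot: [[0.083, 0.997, 0.0], [0.997, -0.083, 0.0], [0.0, 0.0, -1.0]]
ft_force: [0.0, -0.8, -1.5]
grip_width: 0.0352
```

{"name": "move_arm", "arguments": {
  "series": [
    [255,[-0.3,2.5,0],[0,0,0]],
    [255,[-0.3,2.5,0],[0,0,0]],
    [255,[-0.3,2.5,0],[0,0,0]],
    [255,[-0.3,2.5,0],[0,0,0]],
    [255,[-0.3,1.8,0],[0,0,0]],
    [255,[-0.2,1,0],[0,0,0]],
    [255,[-0.1,0.4,0],[0,0,0]],
    [255,[0,0,0],[0,0,0]],
    [255,[0,0,0],[0,0,0]]
  ]
}}

```text
time_s: 23.68
position: [0.4753, -0.0168, 0.2669]
tool_rot: [[0.082, 0.997, -0.0], [0.997, -0.082, -0.0], [-0.0, -0.0, -1.0]]
ft_force: [0.5, 0.5, -0.8]
grip_width: 0.0353
```

Run:
```python
from h import *
import pickle
o=env.observe(); print(o['time_s'],o['position'],o['tool_rot'],o['ft_force'])
im=cam('wrist'); pickle.dump(im,open('w9.pkl','wb'))
cv2.imwrite('pics/w9.png',cv2.resize(im['color'],(800,600),interpolation=cv2.INTER_CUBIC)[:480,200:600,::-1])
```

```text
23.6833 [ 0.4753 -0.0168  0.2669] [[ 0.082   0.9966 -0.0001]
 [ 0.9966 -0.082  -0.0003]
 [-0.0003 -0.0001 -1.    ]] [ 0.4652  0.4969 -0.8328]
```

View pics/w9.png

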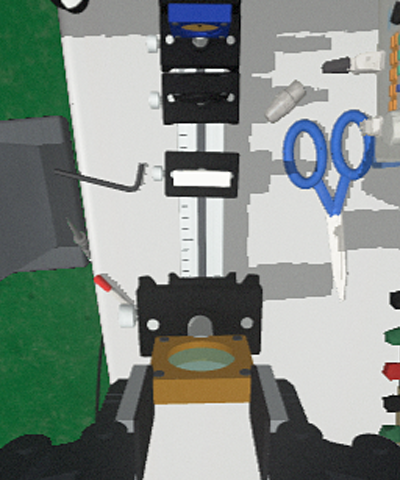

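Pinhole and diffuser stand square on the rail at (200,40) and (202,177) px. I'll lower the heat glass.

{"name": "move_arm", "arguments": {
  "series": [
    [255,[0,0.3,-1],[0,0,0]],
    [255,[0,0.3,-2.5],[0,0,0]],
    [255,[0,0,-3],[0,0,0]],
    [255,[0,0,-3],[0,0,0]],
    [255,[0,0,-2.5],[0,0,0]],
    [255,[0,0,-1.5],[0,0,0]],
    [255,[0,0,-1],[0,0,0]],
    [255,[0,0,-0.5],[0,0,0]],
    [255,[0,0,-0.5],[0,0,0]],
    [255,[0,0,-0.5],[0,0,0]]
  ]
}}

```text
time_s: 24.57
position: [0.4757, -0.0107, 0.107]
tool_rot: [[0.082, 0.997, 0.001], [0.997, -0.082, -0.0], [-0.0, 0.001, -1.0]]
ft_force: [0.1, 0.3, -1.7]
grip_width: 0.0349
```

{"name": "move_arm", "arguments": {
  "series": [
    [255,[0,0,-0.4],[0,0,0]],
    [255,[0,0,-0.4],[0,0,0]],
    [255,[0,0,-0.4],[0,0,0]],
    [255,[0,0,-0.3],[0,0,0]],
    [255,[0,0,-0.3],[0,0,0]],
    [255,[0,0,-0.2],[0,0,0]],
    [255,[0,0,-0.1],[0,0,0]],
    [255,[0,0,0],[0,0,0]]
  ]
}}

```text
time_s: 25.23
position: [0.4752, -0.0102, 0.0858]
tool_rot: [[0.082, 0.997, 0.0], [0.997, -0.082, 0.0], [0.0, 0.0, -1.0]]
ft_force: [0.3, 0.6, -2.2]
grip_width: 0.0352
```

{"name": "move_arm", "arguments": {
  "series": [
    [255,[0,0,-0.1],[0,0,0]],
    [255,[0,0,-0.1],[0,0,0]],
    [255,[0,0,0],[0,0,0]],
    [255,[0,0,0],[0,0,0]]
  ]
}}

```text
time_s: 25.57
position: [0.4754, -0.0102, 0.0847]
tool_rot: [[0.082, 0.997, 0.001], [0.997, -0.082, -0.0], [-0.0, 0.001, -1.0]]
ft_force: [-1.9, 1.1, 7.2]
grip_width: 0.0349
```

{"name": "move_arm", "arguments": {
  "series": [
    [150,[0,0,0],[0,0,0]],
    [100,[0,0,0],[0,0,0]],
    [0,[0,0,0],[0,0,0]],
    [0,[0,0,0],[0,0,0]],
    [0,[0,0,0],[0,0,0]],
    [0,[0,0,0.5],[0,0,0]],
    [0,[0,0,1.5],[0,0,0]],
    [0,[0,0,3],[0,0,0]],
    [0,[0,0,4],[0,0,0]],
    [0,[0,0,4],[0,0,0]]
  ]
}}

```text
time_s: 26.4
position: [0.4745, -0.01, 0.2155]
tool_rot: [[0.082, 0.997, -0.002], [0.997, -0.082, 0.0], [0.0, -0.002, -1.0]]
ft_force: [1.4, -0.2, 0.2]
grip_width: 0.0856
```

{"name": "move_arm", "arguments": {
  "series": [
    [0,[-0.3,-1.5,0.5],[0,0,2]],
    [0,[-0.7,-3.2,0],[0,0,2]],
    [0,[-0.7,-3.2,0],[0,0,2]],
    [0,[-0.7,-3.2,0],[0,0,2]],
    [0,[-0.7,-3.2,0],[0,0,2]],
    [0,[-0.7,-3.2,0],[0,0,2]],
    [0,[-0.7,-3.2,0],[0,0,2]],
    [0,[-0.7,-3.2,0],[0,0,2]],
    [0,[-0.7,-3.2,0],[0,0,2]],
    [0,[-0.7,-3.2,0],[0,0,2.4]]
  ]
}}

```text
time_s: 27.23
position: [0.4085, -0.3147, 0.2193]
tool_rot: [[-0.272, 0.962, 0.0], [0.962, 0.272, -0.0], [-0.0, 0.0, -1.0]]
ft_force: [0.8, -0.2, 0.7]
grip_width: 0.0854
```

{"name": "move_arm", "arguments": {
  "series": [
    [0,[-0.3,-2,0],[0,0,0]],
    [0,[-0.1,-1,-1],[0,0,0]],
    [0,[0,-0.4,-2],[0,0,0]],
    [0,[0,0,-2],[0,0,0]],
    [0,[0,0,-2],[0,0,0]],
    [0,[0,0,-1],[0,0,0]],
    [0,[0,0,0],[0,0,0]],
    [0,[0,0,0],[0,0,0]]
  ]
}}

```text
time_s: 27.9
position: [0.4053, -0.3465, 0.1387]
tool_rot: [[-0.271, 0.962, -0.001], [0.962, 0.271, 0.001], [0.001, -0.0, -1.0]]
ft_force: [0.4, -0.4, -0.4]
grip_width: 0.085
```

```bash
python3 chk.py red
```

```text
[ 0.4053 -0.3465  0.1387] [ 0.4365 -0.4217 -0.4035]
mask x 227 277 y 200 216
240 200 216
256 200 216
270 200 216
expected top face [[230.7, 201.9], [281.7, 201.9], [231.1, 213.6], [281.4, 213.7]]
```

{"name": "move_arm", "arguments": {
  "series": [
    [0,[-0.2,-0.2,-1],[0,0,0]],
    [0,[0,0,-1.5],[0,0,0]],
    [0,[0,0,-1.5],[0,0,0]],
    [0,[0,0,-1.2],[0,0,0]],
    [0,[0,0,-1],[0,0,0]],
    [0,[0,0,-0.5],[0,0,0]],
    [0,[0,0,0],[0,0,0]]
  ]
}}

```text
time_s: 28.53
position: [0.4032, -0.349, 0.0718]
tool_rot: [[-0.271, 0.963, -0.0], [0.963, 0.271, 0.0], [0.0, -0.0, -1.0]]
ft_force: [0.5, 0.3, -0.0]
grip_width: 0.0854
```

```bash
python3 chk.py red
```

```text
[ 0.4032 -0.349   0.0718] [ 0.5251  0.2542 -0.0255]
mask x 219 289 y 215 259
225 216 259
240 215 259
256 217 259
270 215 259
285 223 258
expected top face [[220.0, 243.9], [291.9, 243.9], [220.7, 259.6], [291.2, 259.6]]
```

{"name": "move_arm", "arguments": {
  "series": [
    [255,[0,0,0],[0,0,0]],
    [255,[0,0,0],[0,0,0]],
    [255,[0,0,0],[0,0,0]],
    [255,[0,0,0],[0,0,0]],
    [255,[0,0,0],[0,0,0]],
    [255,[0,0,0],[0,0,0]],
    [255,[0,0,0],[0,0,0]],
    [255,[0,0,0],[0,0,0]],
    [255,[0,0,0.5],[0,0,0]],
    [255,[0,0,1.5],[0,0,0]]
  ]
}}

```text
time_s: 29.42
position: [0.4025, -0.3483, 0.0907]
tool_rot: [[-0.271, 0.963, -0.002], [0.963, 0.271, 0.003], [0.004, -0.001, -1.0]]
ft_force: [0.3, 0.6, -2.1]
grip_width: 0.0349
```

Run:
```python
from h import *
import pickle
sc=pickle.load(open('d0.pkl','rb'))['scene']; w3=pickle.load(open('w3.pkl','rb'))
f=lambda p,z: onz(sc,np.array(p)/3.125+[180,100],z)[:,:2].round(3).tolist()
print('box bottom front',f([(185,72),(245,125),(320,170)],0.0))
# knobs on front: w3 (505,173) & (622,265) ; top edge front corner scene (320,65)
for z in(.05,.1,.15,.2,.25):
    print(z,'w3 front edges',onz(w3,np.array([(557,75),(597,300),(648,325),(685,60)])/1.5625,z)[:,:2].round(3).tolist(),'sc top corner',f([(325,62),(180,5)],z))
```

```text
box bottom front [[0.651, 0.277], [0.643, 0.162], [0.657, 0.052]]
0.05 w3 front edges [[0.624, 0.198], [0.666, 0.011], [0.714, -0.017], [0.722, 0.201]] sc top corner [[0.748, 0.138], [0.69, 0.329]]
0.1 w3 front edges [[0.608, 0.192], [0.644, 0.03], [0.686, 0.005], [0.692, 0.194]] sc top corner [[0.707, 0.102], [0.652, 0.283]]
0.15 w3 front edges [[0.591, 0.185], [0.621, 0.049], [0.657, 0.028], [0.662, 0.187]] sc top corner [[0.665, 0.065], [0.613, 0.237]]
0.2 w3 front edges [[0.574, 0.179], [0.599, 0.067], [0.628, 0.05], [0.632, 0.18]] sc top corner [[0.623, 0.029], [0.574, 0.191]]
0.25 w3 front edges [[0.558, 0.172], [0.577, 0.086], [0.599, 0.073], [0.602, 0.173]] sc top corner [[0.582, -0.008], [0.535, 0.146]]
```

{"name": "move_arm", "arguments": {
  "series": [
    [255,[0,0,2.5],[0,0,0]],
    [255,[0,0,3],[0,0,0]],
    [255,[0,0,3],[0,0,0]],
    [255,[0,0.5,3],[0,0,0]],
    [255,[0.2,1.5,3],[0,0,-1]],
    [255,[0.4,2.5,2],[0,0,-1.2]],
    [255,[0.4,2.8,0.9],[0,0,-1.2]],
    [255,[0.4,2.8,0],[0,0,-1.2]],
    [255,[0.4,2.8,0],[0,0,-1.2]],
    [255,[0.4,2.8,0],[0,0,-1.2]]
  ]
}}

```text
time_s: 30.25
position: [0.4249, -0.1906, 0.2662]
tool_rot: [[-0.15, 0.989, 0.0], [0.989, 0.15, 0.0], [0.0, 0.0, -1.0]]
ft_force: [0.7, -0.3, -1.9]
grip_width: 0.0351
```

{"name": "move_arm", "arguments": {
  "series": [
    [255,[0.4,2.8,0],[0,0,-1.2]],
    [255,[0.4,2.8,0],[0,0,-1.2]],
    [255,[0.4,2.8,0],[0,0,-1.2]],
    [255,[0.4,2.8,0],[0,0,-1.2]],
    [255,[0.4,2.8,0],[0,0,-1.2]],
    [255,[0.4,2.8,0],[0,0,-1.2]],
    [255,[0.4,2.8,0],[0,0,-1.2]],
    [255,[0.4,2.8,0],[0,0,-1.2]],
    [255,[0.4,2.8,0],[0,0,-1.2]],
    [255,[0.4,2.8,0],[0,0,-1.2]]
  ]
}}

```text
time_s: 31.08
position: [0.4648, 0.0893, 0.2661]
tool_rot: [[0.058, 0.998, -0.0], [0.998, -0.058, 0.0], [0.0, -0.0, -1.0]]
ft_force: [1.3, -0.0, -0.9]
grip_width: 0.035
```

{"name": "move_arm", "arguments": {
  "series": [
    [255,[0.5,2.8,0],[0,0,-1.4]],
    [255,[0.5,2.8,0],[0,0,0]],
    [255,[0.5,2,0],[0,0,0]],
    [255,[0.5,1,0],[0,0,0]],
    [255,[0.2,0.4,0],[0,0,0]],
    [255,[0,0,0],[0,0,0]],
    [255,[0,0,0],[0,0,0]],
    [255,[0,0,0],[0,0,0]]
  ]
}}

```text
time_s: 31.75
position: [0.4871, 0.1768, 0.266]
tool_rot: [[0.083, 0.997, -0.0], [0.997, -0.083, -0.0], [-0.0, -0.0, -1.0]]
ft_force: [-0.1, -0.8, -1.3]
grip_width: 0.0347
```

Run:
```python
from h import *
import pickle
o=env.observe(); print(o['time_s'],o['position'],o['tool_rot'],o['ft_force'],o['q'])
im=cam('wrist'); pickle.dump(im,open('w10.pkl','wb'))
cv2.imwrite('pics/w10.png',cv2.resize(im['color'],(800,600),interpolation=cv2.INTER_CUBIC)[:480,200:600,::-1])
```

```text
31.75 [0.4871 0.1768 0.266 ] [[ 0.0829  0.9966 -0.0002]
 [ 0.9966 -0.0829 -0.0003]
 [-0.0003 -0.0002 -1.    ]] [-0.1346 -0.7675 -1.3149] [ 6.8487 16.6372 73.2545 -0.0149 90.1203 11.6025]
```

View pics/w10.png

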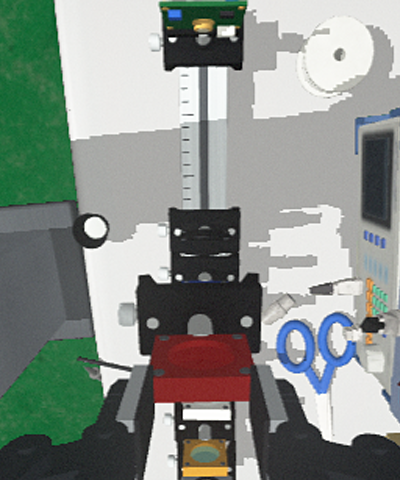

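The board's saddle (lower edge at row 68), the bare rail and lens_a's far edge (row 208) are visible, and red is held square.

Run:
```python
from h import *
import pickle
im=pickle.load(open('w10.pkl','rb'))
f=lambda p,z: onz(im,(np.array(p)+[200,0])/1.5625,z)[:,:2]
for z in (.012,.039): print('board -y edge',f([(165,68),(242,67)],z))
print('lens_a +y edge',f([(170,209),(240,207)],.039).mean(0)); print('rail mid',f([(180,90),(227,90)],.03).mean(0),f([(182,190),(227,190)],.03).mean(0))
z=.266-.0713+.027; print('held scr',f([(152,322),(247,322)],z+.002).mean(0))
print('gold plate top',f([(181,468),(228,466),(228,476),(182,478)],.107).mean(0),'white',f([(183,409),(228,408),(228,418),(183,420)],.107).mean(0))
```

```text
board -y edge [[0.4691 0.331 ]
 [0.5347 0.3263]]
board -y edge [[0.4707 0.3263]
 [0.5321 0.3219]]
lens_a +y edge [0.4937 0.2137]
rail mid [0.5002 0.3089] [0.4945 0.2284]
held scr [0.4867 0.1789]
gold plate top [ 0.4749 -0.0102] white [0.4804 0.0497]
```

{"name": "move_arm", "arguments": {
  "series": [
    [255,[0.2,1.5,0],[0,0,0]],
    [255,[0.3,2.8,0],[0,0,0]],
    [255,[0.3,3,0],[0,0,0]],
    [255,[0.3,2.5,0],[0,0,0]],
    [255,[0.1,1.3,-1],[0,0,0]],
    [255,[0,0.4,-2.5],[0,0,0]],
    [255,[0,0,-3],[0,0,0]],
    [255,[0,0,-3],[0,0,0]],
    [255,[0,0,-3],[0,0,0]],
    [255,[0,0,-1.5],[0,0,0]]
  ]
}}

```text
time_s: 32.63
position: [0.4975, 0.2912, 0.1219]
tool_rot: [[0.082, 0.997, -0.005], [0.997, -0.083, -0.002], [-0.003, -0.005, -1.0]]
ft_force: [1.4, 0.4, -1.7]
grip_width: 0.0348
```

{"name": "move_arm", "arguments": {
  "series": [
    [255,[0,0,-1],[0,0,0]],
    [255,[0,0,-0.5],[0,0,0]],
    [255,[0,0,-0.5],[0,0,0]],
    [255,[0,0,-0.5],[0,0,0]],
    [255,[0,0,-0.5],[0,0,0]],
    [255,[0,0,-0.3],[0,0,0]],
    [255,[0,0,-0.3],[0,0,0]],
    [255,[0,0,-0.2],[0,0,0]],
    [255,[0,0,0],[0,0,0]]
  ]
}}

```text
time_s: 33.38
position: [0.4991, 0.2928, 0.0877]
tool_rot: [[0.082, 0.997, -0.0], [0.997, -0.082, -0.0], [-0.0, -0.0, -1.0]]
ft_force: [-0.6, -0.4, -1.0]
grip_width: 0.0344
```

{"name": "move_arm", "arguments": {
  "series": [
    [255,[0,0,-0.2],[0,0,0]],
    [255,[0,0,-0.1],[0,0,0]],
    [255,[0,0,-0.1],[0,0,0]],
    [255,[0,0,0],[0,0,0]],
    [255,[0,0,0],[0,0,0]]
  ]
}}

```text
time_s: 33.8
position: [0.4994, 0.2931, 0.0851]
tool_rot: [[0.082, 0.997, 0.001], [0.997, -0.082, 0.001], [0.001, 0.001, -1.0]]
ft_force: [-2.1, -0.0, 7.1]
grip_width: 0.0347
```

{"name": "move_arm", "arguments": {
  "series": [
    [255,[0,0,-0.1],[0,0,0]],
    [150,[0,0,0],[0,0,0]],
    [100,[0,0,0],[0,0,0]],
    [0,[0,0,0],[0,0,0]],
    [0,[0,0,0],[0,0,0]],
    [0,[0,0,0],[0,0,0]],
    [0,[0,0,0.6],[0,0,0]],
    [0,[0,0,1.5],[0,0,0]],
    [0,[0,0,3],[0,0,0]],
    [0,[0,0,4],[0,0,0]]
  ]
}}

```text
time_s: 34.63
position: [0.498, 0.2924, 0.1731]
tool_rot: [[0.082, 0.997, -0.005], [0.997, -0.082, -0.002], [-0.002, -0.005, -1.0]]
ft_force: [0.8, -0.1, -0.4]
grip_width: 0.0853
```

{"name": "move_arm", "arguments": {
  "series": [
    [0,[0,-1.5,3.5],[0,0,0]],
    [0,[-0.3,-3,2.5],[0,0,0]],
    [0,[-0.3,-3.5,1],[0,0,0]],
    [0,[-0.3,-3.5,0],[0,0,0]],
    [0,[-0.3,-3,0],[0,0,0]],
    [0,[-0.2,-1.5,0],[0,0,0]],
    [0,[0,0,0],[0,0,0]],
    [0,[0,0,0],[0,0,0]]
  ]
}}

```text
time_s: 35.3
position: [0.4853, 0.1325, 0.2444]
tool_rot: [[0.083, 0.997, 0.001], [0.997, -0.083, 0.0], [0.0, 0.001, -1.0]]
ft_force: [-0.1, 0.9, 0.7]
grip_width: 0.0851
```

Run:
```python
from h import *
import pickle
o=env.observe(); print(o['time_s'],o['position'],o['ft_force'])
im=cam('wrist'); sc=cam('scene'); sd=cam('side'); pickle.dump((im,sc,sd),open('w11.pkl','wb'))
a=cv2.resize(im['color'],(800,600),interpolation=cv2.INTER_CUBIC)[:600,250:550]
b=cv2.resize(sc['color'][95:207,180:300],(480,448),interpolation=cv2.INTER_CUBIC)
c=np.zeros((600,780,3),np.uint8); c[:,:300]=a; c[:448,300:]=b
cv2.imwrite('pics/w11.png',c[:,:,::-1])
```

```text
35.3 [0.4853 0.1325 0.2444] [-0.0803  0.9334  0.6562]
```

View pics/w11.png

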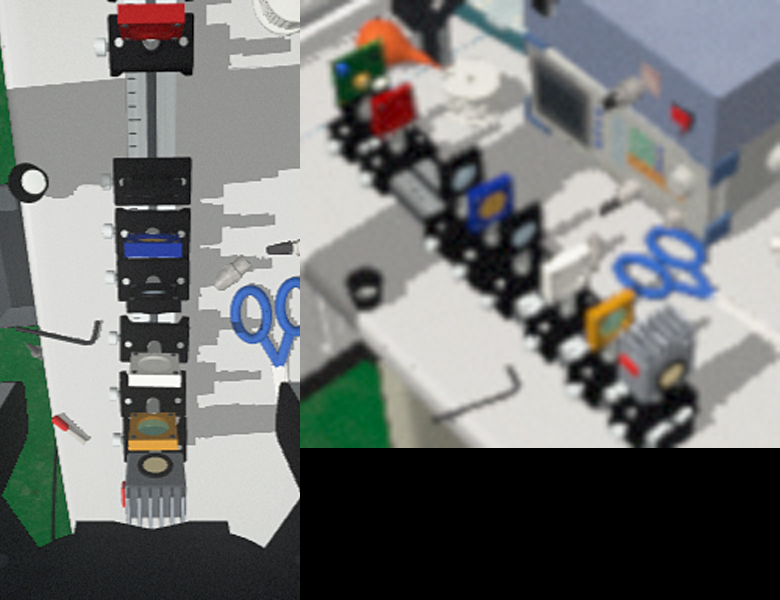

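All six carriages plus lamp and board stand in a row in the right order. Now a numeric check of seating and positions.

Run:
```python
from h import *
import pickle
im,sc,sd=pickle.load(open('w11.pkl','rb'))
f=lambda p,z: onz(im,(np.array(p)+[250,0])/1.5625,z)[:,:2]
def q(n,p,z):
    w=f(p,z); ux=(w[1]+w[2]-w[0]-w[3])/2; c=w.mean(0); print(n,c,'off rail line',c[0]-(.4921-(.1937-c[1])*.0825),'w',np.linalg.norm(ux),'yaw',np.degrees(np.arctan2(ux[1],ux[0])))
q('red',[(118,8),(184,8),(185,37),(119,38)][0:0] or [(118,24),(185,22),(185,37),(118,39)],.107)
q('pin',[(124,246),(182,245),(182,257),(124,259)],.107)
q('diff',[(128,377),(181,375),(181,386),(129,388)],.107)
q('gold',[(129,442),(182,439),(182,450),(129,452)],.107)
q('lens_a sad',[(115,159),(190,158),(191,204),(114,205)],.039)
# red from scene: segment and compare predicted plate for seated height
h=cv2.cvtColor(sc['color'],cv2.COLOR_RGB2HSV); m=cv2.inRange(h,(0,150,60),(6,255,255))|cv2.inRange(h,(170,150,60),(180,255,255))
k,l,s,c=cv2.connectedComponentsWithStats(m); 
print([(c[i].round(1).tolist(),int(s[i,4])) for i in range(1,k) if s[i,4]>15])
for n,P in dict(red=(.4995,.2935,.087),).items(): print(n,proj(sc,P))
```

```text
red [0.4984 0.2845] off rail line -0.0011548531647352367 w 0.04023664537312298 yaw -3.269631494288683
pin [0.4883 0.1498] off rail line -0.0002093287966696833 w 0.0404905413904278 yaw -3.2673138655827523
diff [0.4813 0.0483] off rail line 0.0011720621622222094 w 0.04054179996713469 yaw -2.3352484682011303
gold [ 0.4771 -0.0104] off rail line 0.0018703079231014441 w 0.04321813593179771 yaw -1.595579549418895
lens_a sad [0.4917 0.1931] off rail line -0.00033399075890422347 w 0.06197546232010483 yaw -4.044746840230162
[([202.3, 122.2], 95), ([321.3, 130.0], 24), ([330.3, 180.7], 24), ([357.7, 201.3], 27), ([493.8, 299.7], 33)]
red [[203.1249 122.3269]]
```

```bash
python3 -c "
from rig import env
print(env.close_job())"
```

```text
the job is handed in; nothing more can be done
None
```

All four carriages are on the rail and the job is handed in at about 35 s of robot time. From the lamp end the order is heat glass, diffuser, lens_b, pinhole, lens_a, red filter, sensor board.

**Seating:** each carriage was lowered until the wrist felt 4.5–7 N of contact, all at nearly the same tool height (84.3–85.1 mm), then released. In the last pictures all stand upright and square. The plates measure within 2 mm of the rail's middle line, and their yaw is within about 3.5° of the rail.

**Spacing, centre to centre:**

| Pair | Measured | Limit |
|---|---|---|
| Heat glass – lamp | about 52 mm | under 70 mm |
| Diffuser – lamp | about 112 mm | over 74 mm |
| Pinhole – lens_a | about 43 mm | over 30 mm |
| Red filter – board | 53–62 mm | under 70 mm |

**Checks that disagreed or were not made:**
- **Red filter position:** the last wrist view put it 8.5 mm farther from the board than the arm's own reading (y 0.2845 m against 0.293 m). Its plate was at the edge of that picture, and the scene camera agreed with the arm. Both values are within the limit.
- **Lens_b:** I did not measure it again at the end. Lens_a measured within 1 mm of where it was.
- **Cable:** the black cable over the heat glass and red filter gave no contact force, so I worked through it.

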